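Close the leaf of a drill jig and lock it with its ball-lock pin

TASK

Press the green leaf of the drill jig fully down onto its rest, its steel tongue between the two cheeks of the clevis. Then take the ball-lock pin from the V-blocks, press its red button in, work it through cheek, tongue and cheek until its sprung collar is pushed right home against the cheek, and let go so that the button springs out and the balls lock behind the far cheek. Either side will do; do not slam or lean hard on the leaf, do not force the pin, and leave the other things on the bench where they are.

Things in the scene. Friction and masses are not known exactly. Their poses are not given: they have to be found in the camera images.
- jig: Drill jig: steel base 200 x 84 mm on a blue plate 250 x 150 x 18 mm, bolted down, with clevis, hinge posts, green leaf and the part to be drilled. Origin at the centre of its underside, on the bench. z up; -x runs along the closed leaf from hinge to clevis.
- hinge (a point): Centre of the leaf's hinge axis, 78 mm above the bench. Axes are the jig's: y is the hinge axis (level), z up, -x towards the clevis.
- clevis (a point): Centre of the clevis, 78 mm above the bench, 150 mm from the hinge along -x; axes of the jig. The pin goes in along y, from either side. Two cheeks, each 12 mm thick, 36 mm wide in x, tops 96 mm above the bench; outer faces 22 mm either side of this point, 20 mm gap between. Holes 13 mm across, on the y line through this point. Nothing stands above 96 mm here once the leaf is down.
- tongue (a point): Centre of the 13 mm hole in the leaf's steel tongue (16 mm thick, 28 mm high, 34 mm long), 150 mm from the hinge axis, on the leaf's mid-plane; leaf axes. With the leaf fully down on its rest this hole lies about 1.8 mm lower than clevis, so that the pin, not the rest, sets the leaf: the tapered nose must lift the tongue into line, and drags from there on. A black ball knob sits at its end.
- leaf (a joint): Angle of the steel leaf about its hinge, rad: 0 = tongue hole in line with the clevis, -0.012 = fully down on its rest, positive = raised (starts 0.5 to 0.9). Hinge friction holds it wherever it is left; pushing it down takes about 2 to 6 N near its end, more means that it is on its rest. 0.7 kg; lifting the tongue takes about 7 N.
- leaf_press (a point): Middle of the leaf's flat top near its end: 103 mm from the hinge axis along the leaf, 7 mm above its mid-plane (which contains the hinge axis). Its z is the leaf's upward normal, -x points to the free end. The leaf is 64 mm wide here; four drill bushes stand 4 mm proud of it 27 to 81 mm from the hinge; the cheeks stand 11 mm higher from 132 mm on. Fully down it is 84 mm above the bench.
- pin_handle (a point): Loose ball-lock pin, 0.14 kg, at first level in V-blocks, axis 50 mm above the bench. Point on the axis inside the handle; x runs from handle to nose. Along x from here: button's outer face -8, its inner face -1 (34 mm disc); black finger flange (44 mm disc) +8 to +14; neck 12 mm thick +14 to +44, room for a finger above it; shoulder 19 mm across +44 to +54, its front 7 mm the sprung collar.
- button (a joint): How far the red button is pressed in, m: 0 = out (balls out), 0.006 = fully in (balls in). Spring: 2.5 N at first, 4.5 N fully in. Squeezing button and flange together (22 mm over their outer faces, 16 mm when pressed) presses it and holds the pin; so does pushing on it. Balls inside a hole keep it from coming fully out; with it out the balls (2 mm proud) cannot enter a hole.
- pin_seat (a point): Point on the pin's axis at its shoulder face with the collar pushed back (axes as pin_handle). The shoulder is a bright collar that stands 2 mm ahead of this point and slides back 2 mm on a spring (1.5 N at first, 2.5 N home). Fully home, collar solid: 22 mm from clevis; the balls clear the far cheek only in about the last 1 mm, and locked they hold the pin about 23 mm from it.
- pin_nose (a point): Point on the pin's axis at the end of the nose, 64 mm ahead of the shoulder face (axes as pin_handle). The shank is 12 mm thick, the nose tapers from 12 to 6 mm over its last 8 mm; two balls stand left and right, 17 mm behind this point. Pin home: 42 mm past clevis.
- ball_a (a joint): How far one of the two locking balls is drawn in, m: 0 = out, 2 mm proud of the shank; 0.0024 = drawn in by the button.
- ball_b (a joint): The same for the other ball.
- vblocks: Pair of steel V-blocks under the pin, fixed, 46 mm wide; origin on the bench under the pin; x as the pin's x. Their tops are level with the pin's axis at most. They lie under the shank (14 to 40 mm along x) and under the neck (-13 to -33 mm).
- collet_rack: Bystander: wooden collet rack 115 x 75 x 30 mm with collets up to 45 mm high, fixed; origin at the centre of its underside.
- chuck_key: Bystander: loose steel chuck key, 100 mm long with an 80 mm bar, lying on the bench, 16 mm high.
- mallet: Bystander: loose brass-headed hammer, 240 mm long, lying on the bench.
- blank: Bystander: loose aluminium block 70 x 50 x 36 mm, the next part to be drilled.
There are look-alikes about, which are no part of the job. What is meant by the part that bears pin_handle is not orange, and is the smaller of those in its own colour.

How it is judged:
On the way, in this order (a step that is already met when the one before it is completed fails the run):
1. the leaf is fully down on its rest (value of joint leaf below -0.009 rad), for 0.2 s.
2. the pin's nose is in the clevis with the button pressed in (distance between pin_nose and clevis below 0.016 m and angle between the x axis of pin_nose and the y axis of clevis, either way round below 0.12 rad and value of joint button above 0.003 m), for 0.05 s.
At the end, for the whole second after the job is handed in: Leaf down (below 0.01 rad); pin through all three holes, in line (within 0.06 rad), shoulder point within 24.8 mm of the clevis centre (22 is fully home) and nose 39 to 45 mm past it; button out (within 1.5 mm) and both balls out (within 0.8 mm), so that it is locked; at rest and released (distance between pin_seat and clevis below 0.0248 m and distance between pin_nose and clevis between 0.039 and 0.045 m and angle between the x axis of pin_nose and the y axis of clevis, either way round below 0.06 rad and value of joint button below 0.0015 m and value of joint each of ball_a, ball_b below 0.0008 m and value of joint leaf below 0.01 rad and linear speed of pin below 0.02 m/s); the robot touches nothing.
It fails at once if the pin is forced: its contact forces on the jig (leaf included) pass 50 N in all (contact force between pin and jig above 50 N).
It fails at once if the leaf is slammed (faster than 2.5 rad/s downwards) (velocity of joint leaf below -2.5 rad/s).
It fails at once if the robot presses on the leaf or jig with more than 30 N (contact force between any of the arm, the fingers and jig above 30 N).
It fails at once if a bystander is moved by more than 20 mm (distance of any of chuck_key, mallet, blank from where it was at the start of the episode above 0.02 m).
It also fails if it takes over 72 s, if anything falls off the work surface, if the arm or the gripper's body presses on something with over 40 N, if the wrist force passes 120 N, or if a joint passes its speed limit or range.

ROBOT

A 6-joint arm with a two-finger parallel gripper is mounted at the origin on the work surface. World frame = base frame: x ahead of the robot, y to its left, z up, the work surface at z = 0. Lengths are in m, angles in rad, forces in N, time in s.
With the tool pointing down it reaches from about 0.3 to 1 m from the base axis. Payload 5.1 kg.
Tool frame: the origin (TCP) lies at the very end of the fingers, on their centre line; the grasp point (between the pads) lies 19 mm behind it; y points along the fingers, x is the direction in which the jaws open and shut, and the axes are right-handed (so a half turn about y gives the same grasp; the last joint's range is limited). The gripper opens to 95 mm and grips with 3 to 60 N. Pads are 20 mm wide; open, the fingers measure 119 mm over their backs; the gripper's body (75 mm by 180 mm) begins 59 mm behind the grasp point.
Start: joints at [-1.306, 0.124, 1.65, -0, 1.367, -0.083], TCP at [0.222, -0.611, 0.215] pointing down, gripper open.
Joint ranges: [-2.61, 2.61], [-1.02, 2.33], [0.03, 2.71], [-1.35, 4.49], [0.32, 2.68], [-2.91, 2.91]. Speed limits (rad/s): [2.57, 2.57, 3.14, 3.14, 3.14, 3.14].

INTERFACE

Orientations are given as a unit quaternion [x, y, z, w].
In Python, from station import ctrl, vision, spotter gives the robot as it stands. The module is installed in compiled form; this text tells all that it offers.
- The arm moves only by the tool arm_command, never from a script. Its argument "plan" is a list of rows, each an object of numbers: "tx", "ty", "tz": the shift along the world's x, y, z in m; "yaw": the turn about the world's z in degrees; "gripper": the closure in counts, from 0 (fully open) to 255 (shut). A call has 1 to 8 rows; each row is the pose to reach, as a shift and turn from the pose commanded when the call began; what a row does not reach only later rows make up. A row lasts 1/10 s, in which the tool goes at most 50 mm and 8.59 degrees, less where a joint would pass 70% of its speed; a pose out of reach is approached as far as the arm can. A call with a gripper value outside its range is refused whole. The fingers move at their own pace and stop on an object; "force" is the grip in N (left out, the last holds). Time passes only in rows, so rows that repeat a pose let the fingers close. It gives the time, the measured TCP pose, the force and the opening at its end, in the units of the state.
- ctrl.observe(): the state, without advancing time (a new reading comes with each control period).
- vision.camera(name): name is "scene" or "side" or "wrist"; returns (picture, depth): 400x640x3 uint8, blue, green, red; 400x640 float32, m along the optical axis (not along the pixel's ray), 0 where there is no reading.
- vision.camera_model(name): a dict with "camera_matrix" (3x3 intrinsics, pixels), "dist_coeffs" ([k1, k2, p1, p2, k3] as OpenCV has them; the pictures are not rectified), "rvec" (rotation vector, rad) and "tvec" (3), from world to camera coordinates, as OpenCV has them. Camera axes: x right, y down, z forward; pixel columns grow to the right and rows downward; lengths in m; the calibration is good to about 2 mm. A picture is of the moment at which its call begins: read the wrist's pose just before it. camera_model takes no time and is no camera call; for the wrist camera it gives the pose at the moment of the call.
- ctrl.sign_off(): hands the job in, once; it reports no verdict.
Trained networks look in the newest picture that a camera, given by its name, has taken for a name from the list of things; names that differ only in an ending like _2 or _b are one class to them, and where a whole thing is asked for, a point or a joint stands for the part that bears it (a point fixed in the world has none). Each returns a list of dicts, best first, with "conf" (0 to 1); they miss things now and then, are a little off and sometimes report something else, mostly with a low value. They report only what shows in the picture. A call takes as long as a camera call. They do not tell look-alikes from the thing itself.
- spotter.spot_in(camera, label): "point" ([column, row] as shares, 0 to 1, of the picture: columns of its width, rows of its height, amid what is visible of it).
The state is a dict: "clock": time; "joint_pos": joint angles; "joint_vel": joint speeds; "joint_torque": joint torques, N m; "eef_pos": TCP position; "orientation": TCP orientation; "wrist_force": force on the tool from outside, world axes, zero at the start; "wrist_torque": the same for the moment, N m; "finger_gap": finger opening in m.
Only numpy, scipy, OpenCV 4.12 (cv2) and the standard library are available. Lean on these libraries where they do the work, as an engineer would, in place of code of your own. Each camera call takes 0.05 s, during which the arm holds its last target.

## Working session

There is one attempt and no reset: what is moved stays moved. The work goes in short steps, Python scripts to look and compute and a tool call to move; the robot and the scene stay as the last step left them, time stands still between calls to the robot, and variables do not carry over. Pictures are saved under pics/ and viewed, and the job is handed in when it is done.

Besides the shell and the picture viewer there is one more tool, called after "Call:" as a command line: name --argument value ..., lists and objects as JSON in quotes. arm_command: Moves the arm, as the interface text tells. Its arguments: {"type":"object","properties":{"plan":{"type":"array","items":{"type":"object","properties":{"tx":{"type":"number"},"ty":{"type":"number"},"tz":{"type":"number"},"yaw":{"type":"number"},"gripper":{"type":"number"}}}},"force":{"type":"number"}},"required":["plan"]}

```bash
ls; mkdir -p pics; python3 - <<'E'
from station import ctrl, vision, spotter
import cv2
s=ctrl.observe()
for k,v in s.items(): print(k,v)
for n in ["scene","side","wrist"]:
    p,d=vision.camera(n); cv2.imwrite(f"pics/{n}0.png",p)
    m=vision.camera_model(n); print(n,m)
    for l in ["pin_handle","jig","leaf","vblocks","button"]:
        print(l,[(round(r['conf'],2),round(r['point'][0]*640),round(r['point'][1]*400)) for r in spotter.spot_in(n,l)])
E
```

```text
pics
clock 0.0
joint_pos [-1.30559259e+00  1.24492528e-01  1.65163144e+00 -6.19555236e-06
  1.36747622e+00 -8.25792172e-02]
joint_vel [-0.00021161  0.00203598 -0.00067409 -0.00028739  0.00060683  0.00053421]
joint_torque [-2.93161675e-04 -4.17599702e+01 -3.59934676e+01  7.73351127e-02
  4.91906796e-02 -1.64855173e-04]
eef_pos [ 0.22135016 -0.61049117  0.21342033]
orientation [-0.57851527  0.40649761 -0.40540375  0.57942003]
wrist_force [-0.01176858 -0.39098137 -0.63959187]
wrist_torque [ 0.00919114 -0.03166037  0.04094928]
finger_gap 0.0948052713554733
scene {'camera_matrix': array([[411.70956999,   0.        , 322.83747403],
       [  0.        , 411.70956999, 205.59703596],
       [  0.        ,   0.        ,   1.        ]]), 'dist_coeffs': array([-0.09666072,  0.        ,  0.        ,  0.        ,  0.        ]), 'rvec': array([ 1.99776744,  1.01283288, -0.5383962 ]), 'tvec': array([-0.36635361, -0.17810581,  1.42032352])}
pin_handle [(0.97, 328, 167), (0.66, 377, 144), (0.54, 377, 173)]
jig [(0.94, 305, 248), (0.42, 369, 184)]
leaf [(0.64, 313, 217)]
vblocks [(0.82, 371, 184)]
but
[... 365 characters left out ...]
vec': array([0.51341241, 0.18633874, 1.38033983])}
pin_handle [(0.89, 352, 277), (0.78, 319, 342), (0.74, 292, 283), (0.32, 304, 208)]
jig [(0.75, 301, 209)]
leaf [(0.79, 296, 176)]
vblocks [(0.81, 300, 272), (0.46, 304, 208)]
button [(0.53, 314, 352), (0.17, 297, 174)]
wrist {'camera_matrix': array([[285.60472291,   0.        , 316.96969803],
       [  0.        , 285.60472291, 200.84252616],
       [  0.        ,   0.        ,   1.        ]]), 'dist_coeffs': array([-0.00848037,  0.        ,  0.        ,  0.        ,  0.        ]), 'rvec': array([-2.39410664,  1.67844871,  0.21516316]), 'tvec': array([-0.65092542, -0.02898825,  0.39020634])}
pin_handle []
jig []
leaf []
vblocks []
button []
```

View pics/scene0.png

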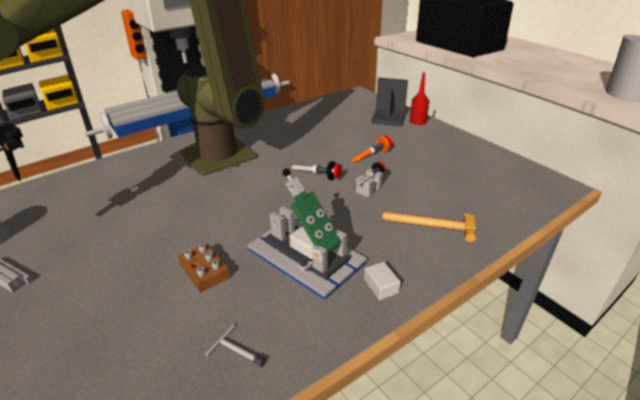

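View pics/side0.png

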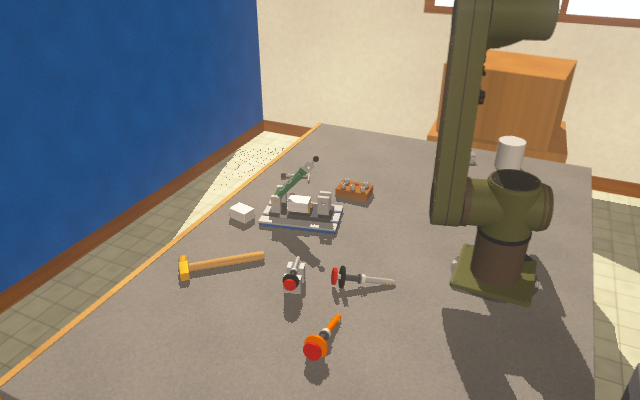

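View pics/wrist0.png

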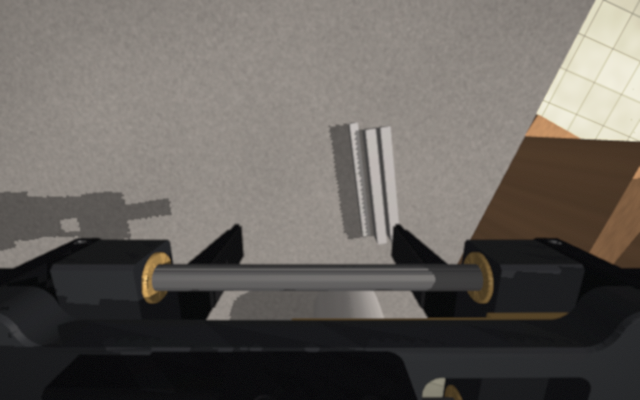

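The scene picture shows the jig with its leaf raised (305,225). There are three pin-like things: black/red on the bench (328,168), black/red in the V-blocks (372,178), and orange (377,148). I'll measure each one and look closer.

```bash
cat > h.py <<'E'
import numpy as np, cv2
from station import ctrl, vision, spotter
def grab(n,name=None):
    m=vision.camera_model(n); p,d=vision.camera(n)
    if name: cv2.imwrite(f"pics/{name}.png",p)
    return p,d,m
def cloud(d,m):
    K=m['camera_matrix'];D=m['dist_coeffs'];h,w=d.shape
    u,v=np.meshgrid(np.arange(w),np.arange(h))
    q=cv2.undistortPoints(np.stack([u,v],-1).reshape(-1,1,2).astype(np.float64),K,D).reshape(h,w,2)
    pc=np.dstack([q[...,0]*d,q[...,1]*d,d])
    R,_=cv2.Rodrigues(m['rvec']);t=np.array(m['tvec']).ravel()
    return (pc-t)@R   # R^T(pc-t)
def proj(P,m):
    return cv2.projectPoints(np.array(P,float).reshape(-1,1,3),m['rvec'],m['tvec'],m['camera_matrix'],m['dist_coeffs'])[0].reshape(-1,2)
def crop(p,c0,r0,c1,r1,k,name):
    cv2.imwrite(f"pics/{name}.png",cv2.resize(p[r0:r1,c0:c1],None,fx=k,fy=k,interpolation=cv2.INTER_CUBIC))
E
python3 - <<'E'
from h import *
p,d,m=grab("scene"); X=cloud(d,m)
np.savez("s0.npz",p=p,d=d,X=X)
crop(p,260,120,420,220,5,"scene_pins"); crop(p,235,160,385,300,5,"scene_jig")
for u,v in [(328,170),(338,171),(300,170),(372,178),(380,168),(362,188),(388,142),(360,158),(305,250),(250,245),(327,293),(365,260),(290,180)]: print(u,v,X[v,u].round(3))
p,d,m=grab("side"); X=cloud(d,m); np.savez("d0.npz",p=p,d=d,X=X)
crop(p,240,240,400,360,5,"side_pins"); crop(p,225,140,385,240,5,"side_jig")
for u,v in [(335,277),(345,277),(385,281),(290,284),(297,265),(316,350),(338,320),(300,224),(262,222),(336,228),(316,159)]: print(u,v,X[v,u].round(3))
E
```

```text
328 170 [0.376 0.2   0.041]
338 171 [0.389 0.228 0.034]
300 170 [0.266 0.169 0.001]
372 178 [0.474 0.291 0.028]
380 168 [0.478 0.317 0.055]
362 188 [0.494 0.235 0.024]
388 142 [0.348 0.474 0.042]
360 158 [0.335 0.362 0.012]
305 250 [ 0.644 -0.063  0.05 ]
250 245 [ 0.517 -0.141  0.017]
327 293 [ 0.752 -0.081  0.014]
365 260 [0.719 0.054 0.01 ]
290 180 [ 0.589 -0.058  0.207]
335 277 [0.372 0.244 0.041]
345 277 [0.346 0.239 0.047]
385 281 [0.257 0.171 0.013]
290 284 [0.457 0.335 0.057]
297 265 [0.477 0.255 0.055]
316 350 [0.311 0.496 0.042]
338 320 [0.315 0.359 0.011]
300 224 [0.585 0.021 0.019]
262 222 [0.705 0.053 0.013]
336 228 [ 0.476 -0.013  0.014]
316 159 [ 0.562 -0.05   0.219]
```

View pics/scene_pins.png

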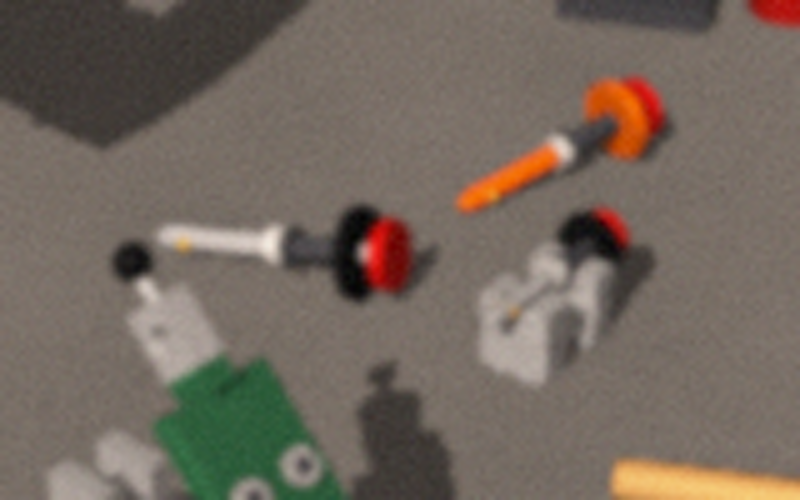

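View pics/side_pins.png

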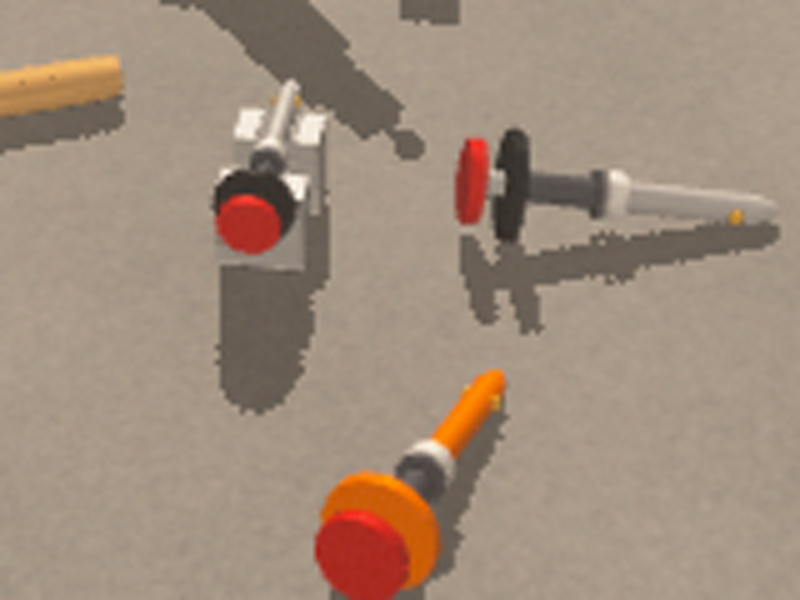

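View pics/scene_jig.png

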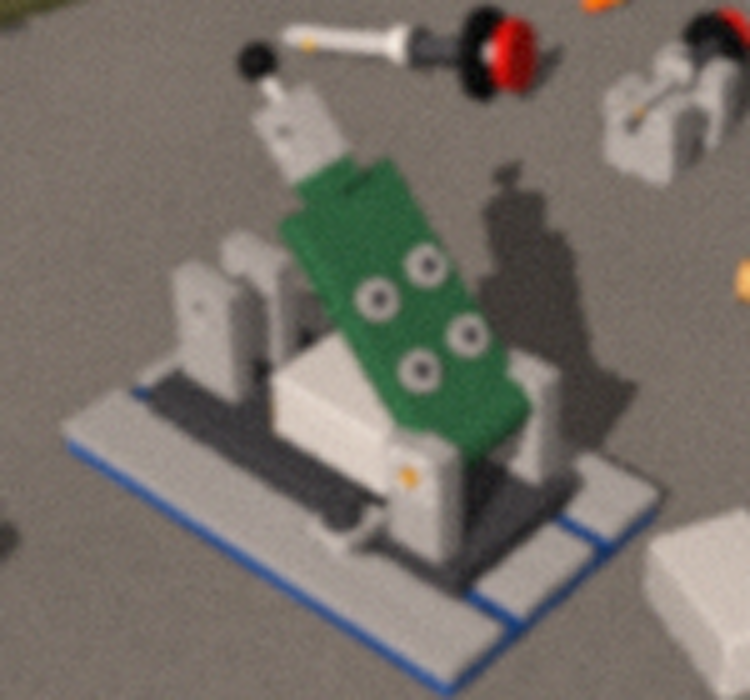

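View pics/side_jig.png

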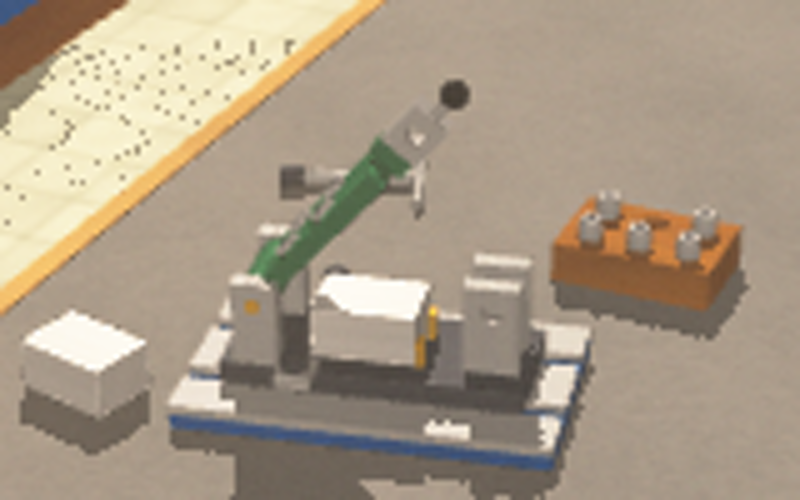

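The side crop settles the choice. The black/red pin in the V-blocks (side 290,280) is smaller than the black/red one on the bench (side 350,277), and the orange one (side 320,340) is excluded, so the V-block pin is mine. Next is a closer look with the wrist camera, so I'll work out the geometry for that.

```bash
python3 - <<'E'
from h import *
from scipy.spatial.transform import Rotation as Ro
s=ctrl.observe(); R=Ro.from_quat(s['orientation']).as_matrix(); print(R.round(3))
m=vision.camera_model("wrist"); Rc,_=cv2.Rodrigues(m['rvec']); c=-Rc.T@m['tvec']
print("cam pos rel TCP (tool axes)",R.T@(c-s['eef_pos']),"cam axes in tool:\n",(R.T@Rc.T).round(3), "yaw toolx",np.degrees(np.arctan2(R[1,0],R[0,0])))
# jig plane fits from clouds: plate top z ~0.018? colours
for f in ["s0.npz","d0.npz"]:
    z=np.load(f);X=z['X'];p=z['p'].astype(int)
    hsv=cv2.cvtColor(z['p'],cv2.COLOR_BGR2HSV)
    b=(X[...,0]>.4)&(X[...,0]<.8)&(abs(X[...,1])<.2)
    g=b&(hsv[...,0]>50)&(hsv[...,0]<85)&(hsv[...,1]>80)
    P=X[g]; c=np.median(P,0); print(f,g.sum(),c)
    q=P[np.linalg.norm(P-c,axis=1)<.08]; u,sv,vt=np.linalg.svd(q-q.mean(0),full_matrices=False); print(vt.round(3),sv)
    pl=b&(X[...,2]>.012)&(X[...,2]<.03); Q=X[pl][:,:2].astype(np.float32); print(pl.sum(),np.median(X[pl][:,2]),cv2.minAreaRect(Q))
E
```

```text
[[ 0.341  0.     0.94 ]
 [-0.94   0.     0.341]
 [-0.    -1.     0.   ]]
cam pos rel TCP (tool axes) [ 0.00064502 -0.1706053   0.07091844] cam axes in tool:
 [[ 1.     0.     0.001]
 [-0.001 -0.253  0.967]
 [ 0.    -0.967 -0.253]] yaw toolx -70.07281868986608
s0.npz 1147 [ 0.65149381 -0.04003429  0.12967971]
[[ 0.651  0.188 -0.735]
 [-0.221  0.974  0.053]
 [ 0.726  0.128  0.676]] [1.38446902 0.60671782 0.09232203]
2054 0.016716830630253036 ((0.6401720643043518, -0.016300752758979797), (0.35280245542526245, 0.26946234703063965), 57.3124885559082)
d0.npz 11 [ 0.68654589 -0.02067766  0.09025784]
[[-0.301  0.952  0.058]
 [-0.722 -0.267  0.638]
 [ 0.622  0.15   0.768]] [0.0430759  0.00755415 0.00378155]
1060 0.018121570663535317 ((0.6499199867248535, -0.03287392854690552), (0.33013516664505005, 0.160415381193161), 13.543225288391113)
```

Call:
arm_command --plan '[{"tx":0.17,"ty":0.28,"tz":0.09,"yaw":-5},{"tx":0.17,"ty":0.28,"tz":0.09,"yaw":-5},{"tx":0.17,"ty":0.28,"tz":0.09,"yaw":-5},{"tx":0.17,"ty":0.28,"tz":0.09,"yaw":-5},{"tx":0.34,"ty":0.56,"tz":0.09,"yaw":-5},{"tx":0.34,"ty":0.56,"tz":0.09,"yaw":-5},{"tx":0.34,"ty":0.56,"tz":0.09,"yaw":-5},{"tx":0.34,"ty":0.56,"tz":0.09,"yaw":-5}]'

```text
invalid input
```

Call:
arm_command --plan '[{"tx":0.0,"ty":0.18,"tz":0.0,"yaw":0},{"tx":0.0,"ty":0.18,"tz":0.0,"yaw":0}]'

```text
invalid input
```

Call:
arm_command --plan '[{"tx":0.04,"ty":0.0,"tz":0.0,"yaw":0,"gripper":0}]'

```text
clock: 1.1
eef_pos: [0.2587, -0.6118, 0.2148]
orientation: [0.578, -0.408, 0.407, -0.578]
wrist_force: [0.6, -0.7, 0.2]
finger_gap: 0.0954
```

Call:
arm_command --plan '[{"tx":0.15,"ty":0.28,"tz":0.09,"yaw":-5,"gripper":0},{"tx":0.15,"ty":0.28,"tz":0.09,"yaw":-5,"gripper":0},{"tx":0.15,"ty":0.28,"tz":0.09,"yaw":-5,"gripper":0},{"tx":0.15,"ty":0.28,"tz":0.09,"yaw":-5,"gripper":0},{"tx":0.3,"ty":0.56,"tz":0.09,"yaw":-5,"gripper":0},{"tx":0.3,"ty":0.56,"tz":0.09,"yaw":-5,"gripper":0},{"tx":0.3,"ty":0.56,"tz":0.09,"yaw":-5,"gripper":0},{"tx":0.3,"ty":0.56,"tz":0.09,"yaw":-5,"gripper":0}]'

```text
clock: 1.9
eef_pos: [0.4471, -0.2639, 0.2857]
orientation: [-0.561, 0.431, -0.431, 0.561]
wrist_force: [1.0, 0.9, -0.2]
finger_gap: 0.0948
```

Call:
arm_command --plan '[{"tx":0.05,"ty":0.1,"tz":0.02,"yaw":0,"gripper":0},{"tx":0.11,"ty":0.21,"tz":0.02,"yaw":0,"gripper":0},{"tx":0.11,"ty":0.21,"tz":0.02,"yaw":0,"gripper":0},{"tx":0.11,"ty":0.21,"tz":0.02,"yaw":0,"gripper":0},{"tx":0.11,"ty":0.21,"tz":0.02,"yaw":0,"gripper":0},{"tx":0.11,"ty":0.21,"tz":0.02,"yaw":0,"gripper":0}]'

```text
clock: 2.5
eef_pos: [0.5579, -0.052, 0.3055]
orientation: [-0.561, 0.429, -0.429, 0.562]
wrist_force: [0.3, -0.5, -0.1]
finger_gap: 0.0951
```

```bash
python3 - <<'E'
from h import *
s=ctrl.observe(); print(s['clock'],s['eef_pos'],s['orientation'])
p,d,m=grab("wrist","w1"); X=cloud(d,m); np.savez("w1.npz",p=p,d=d,X=X,**{k:m[k] for k in m})
for l in ["jig","leaf_press","clevis","hinge","tongue"]:
    print(l,[(round(r['conf'],2),(np.array(r['point'])*[640,400]).round()) for r in spotter.spot_in("wrist",l)])
E
```

```text
2.5 [ 0.55787512 -0.05198942  0.30547203] [-0.56144599  0.42920796 -0.42924133  0.56241515]
jig [(0.68, array([324., 129.]))]
leaf_press [(0.65, array([436., 218.])), (0.6, array([323., 116.])), (0.47, array([ 72., 172.]))]
clevis [(0.64, array([322., 127.]))]
hinge [(0.58, array([324., 128.]))]
tongue [(0.76, array([322., 118.])), (0.38, array([ 52., 169.]))]
```

View pics/w1.png

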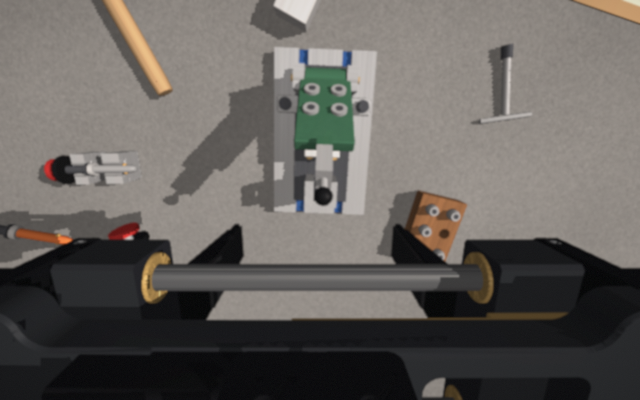

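The wrist view from above shows the jig (320,130) and the target pin in the V-blocks (90,169). I'll fit the jig's pose from this depth picture.

```bash
python3 - <<'E'
from h import *
z=np.load("w1.npz");X=z['X'];p=z['p'];m={k:z[k] for k in ['camera_matrix','dist_coeffs','rvec','tvec']}
v,u=np.mgrid[0:400,0:640]
b=(u>255)&(u<400)&(v>30)&(v<225)
print("bench z",np.median(X[(u>200)&(u<250)&(v>30)&(v<90)][:,2]))
pl=b&(X[...,2]>.013)&(X[...,2]<.024)
Q=X[pl][:,:2].astype(np.float32); print(pl.sum(),np.median(X[pl][:,2]),cv2.minAreaRect(Q))
# image-based: mask of z>0.012 component -> contour
mk=((X[...,2]>.010)&b).astype(np.uint8)
cv2.imwrite("pics/mk.png",cv2.resize(np.dstack([mk*255]*3)[30:230,240:400],None,fx=3,fy=3))
# leaf
hsv=cv2.cvtColor(p,cv2.COLOR_BGR2HSV); g=b&(hsv[...,0]>50)&(hsv[...,0]<85)&(hsv[...,1]>80)&(X[...,2]>.05)
P=X[g]; c=np.median(P,0)
for _ in range(4):
    uu,sv,vt=np.linalg.svd(P-P.mean(0),full_matrices=False); n=vt[2]*np.sign(vt[2][2]); r=(P-P.mean(0))@n; P=P[abs(r)<2.0*r.std()+.0005]
print(len(P),P.mean(0),"n",n,"angle",np.arccos(n[2]),"az",np.degrees(np.arctan2(n[1],n[0])),r.std())
crop(p,250,30,400,230,4,"w1jig")
kn=(u>312)&(u<334)&(v>184)&(v<206)&(X[...,2]>.15); print("knob",X[kn].mean(0),X[kn][:,2].max())
E
```

```text
bench z 0.00044218262168732353
6628 0.018443461618652603 ((0.6140198707580566, -0.044865019619464874), (0.2498723715543747, 0.14938916265964508), 13.042338371276855)
2619 [ 0.64491451 -0.03740186  0.13885449] n [0.7197608  0.16776994 0.67364504] angle 0.8316665230774429 az 13.12086710967362 0.0012018365921826674
knob [ 0.57004168 -0.05453952  0.22335035] 0.4761296423283851
```

View pics/w1jig.png

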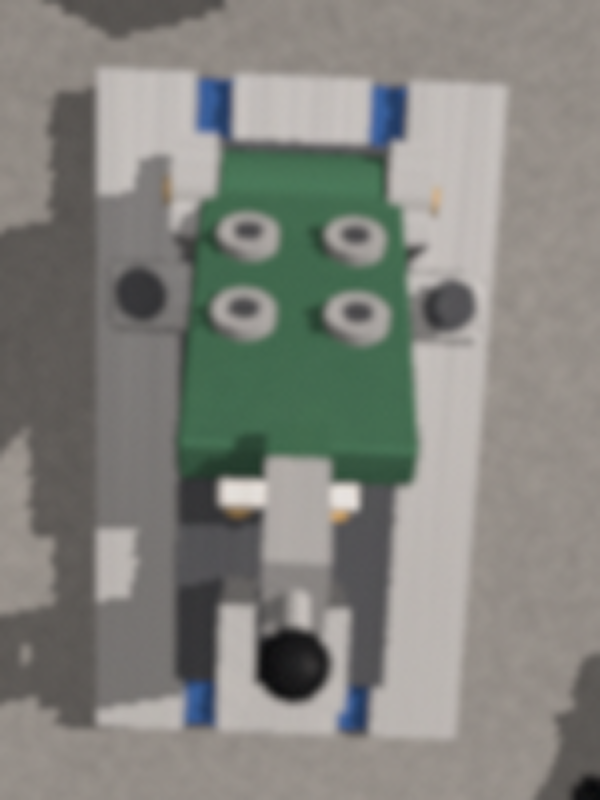

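Call:
arm_command --plan '[{"tx":0.04,"ty":0.01,"tz":0,"yaw":-2,"gripper":255},{"tx":0.075,"ty":0.011,"tz":0,"yaw":-2,"gripper":255},{"tx":0.075,"ty":0.011,"tz":-0.04,"yaw":-2,"gripper":255},{"tx":0.075,"ty":0.011,"tz":-0.08,"yaw":-2,"gripper":255},{"tx":0.075,"ty":0.011,"tz":-0.11,"yaw":-2,"gripper":255},{"tx":0.075,"ty":0.011,"tz":-0.12,"yaw":-2,"gripper":255},{"tx":0.075,"ty":0.011,"tz":-0.125,"yaw":-2,"gripper":255},{"tx":0.075,"ty":0.011,"tz":-0.125,"yaw":-2,"gripper":255}]' --force 20

```text
clock: 3.6
eef_pos: [0.6319, -0.0454, 0.1812]
orientation: [-0.553, 0.44, -0.441, 0.553]
wrist_force: [0.2, 0.1, -0.0]
finger_gap: 0.0367
```

```bash
python3 - <<'E'
from h import *
from scipy.spatial.transform import Rotation as Ro
s=ctrl.observe(); R=Ro.from_quat(s['orientation']).as_matrix(); print(s['eef_pos'],np.degrees(np.arctan2(R[1,0],R[0,0])),s['wrist_force'],s['finger_gap'])
p,d,m=grab("side","sd1"); crop(p,225,100,385,240,5,"sd1c")
E
```

```text
[ 0.63192432 -0.0453973   0.18119372] -77.12461751529392 [ 0.15649259  0.12884126 -0.01909882] 0.03667565205568664
```

View pics/sd1c.png

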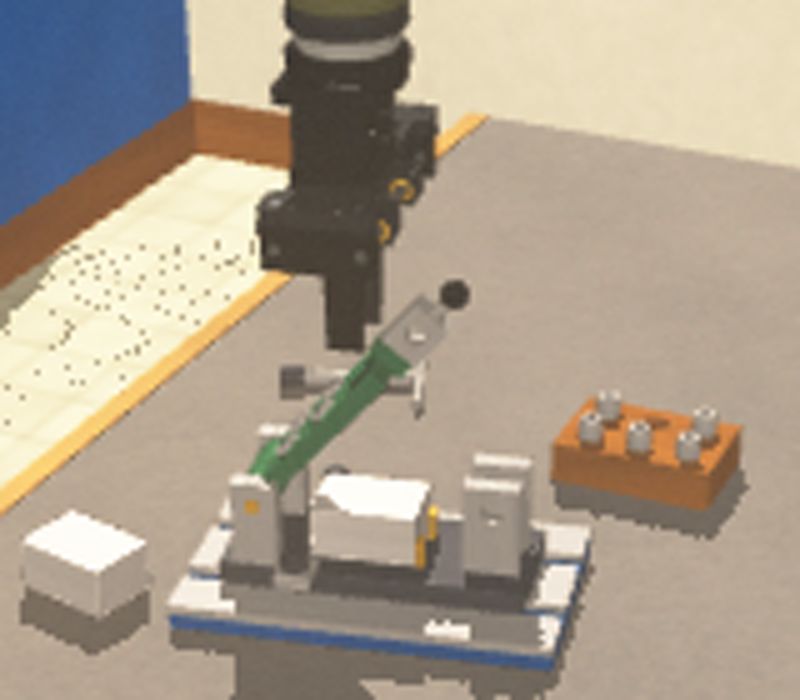

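Call:
arm_command --plan '[{"tx":0,"ty":0,"tz":-0.01,"yaw":0,"gripper":255},{"tx":0,"ty":0,"tz":-0.018,"yaw":0,"gripper":255},{"tx":-0.005,"ty":-0.001,"tz":-0.023,"yaw":0,"gripper":255},{"tx":-0.01,"ty":-0.002,"tz":-0.028,"yaw":0,"gripper":255},{"tx":-0.017,"ty":-0.004,"tz":-0.036,"yaw":0,"gripper":255},{"tx":-0.023,"ty":-0.005,"tz":-0.045,"yaw":0,"gripper":255}]'

```text
clock: 4.25
eef_pos: [0.6083, -0.0501, 0.135]
orientation: [-0.553, 0.44, -0.441, 0.553]
wrist_force: [3.5, -0.7, 2.3]
finger_gap: 0.0005
```

```bash
python3 - <<'E'
from h import *
s=ctrl.observe(); print(s['eef_pos'],s['wrist_force'],s['finger_gap'])
p,d,m=grab("side","sd2"); crop(p,225,100,385,240,4,"sd2c")
E
```

```text
[ 0.60833093 -0.05006628  0.13498135] [ 3.48489586 -0.66534366  2.29402168] 0.0004949367470280184
```

View pics/sd2c.png

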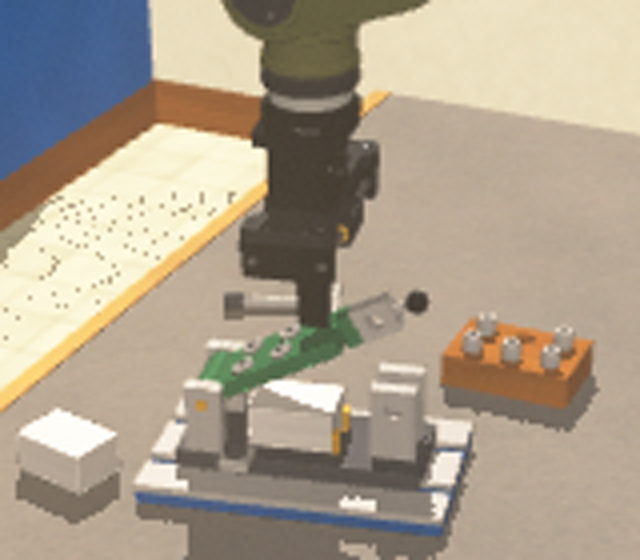

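The leaf is following with only a few newtons, so I'll keep going.

Call:
arm_command --plan '[{"tx":-0.005,"ty":-0.001,"tz":-0.0095,"yaw":0,"gripper":255},{"tx":-0.0095,"ty":-0.002,"tz":-0.019,"yaw":0,"gripper":255},{"tx":-0.013,"ty":-0.003,"tz":-0.029,"yaw":0,"gripper":255},{"tx":-0.015,"ty":-0.0035,"tz":-0.037,"yaw":0,"gripper":255},{"tx":-0.0155,"ty":-0.004,"tz":-0.043,"yaw":0,"gripper":255},{"tx":-0.0155,"ty":-0.004,"tz":-0.046,"yaw":0,"gripper":255}]'

```text
clock: 4.9
eef_pos: [0.5918, -0.0535, 0.0878]
orientation: [0.554, -0.442, 0.44, -0.553]
wrist_force: [-2.1, 1.0, 2.5]
finger_gap: 0.0003
```

Call:
arm_command --plan '[{"tx":0,"ty":0,"tz":-0.0015,"yaw":0,"gripper":255},{"tx":0,"ty":0,"tz":-0.003,"yaw":0,"gripper":255}]'

```text
clock: 5.1
eef_pos: [0.5926, -0.0538, 0.0859]
orientation: [0.553, -0.441, 0.44, -0.553]
wrist_force: [-1.4, 0.9, 2.2]
finger_gap: 0.0002
```

Call:
arm_command --plan '[{"tx":0,"ty":0,"tz":-0.001,"yaw":0,"gripper":255},{"tx":0,"ty":0,"tz":-0.001,"yaw":0,"gripper":255}]'

```text
clock: 5.3
eef_pos: [0.5932, -0.0538, 0.0851]
orientation: [-0.553, 0.44, -0.441, 0.553]
wrist_force: [0.2, 0.1, 0.5]
finger_gap: 0.0007
```

Call:
arm_command --plan '[{"tx":0,"ty":0,"tz":-0.001,"yaw":0,"gripper":255},{"tx":0,"ty":0,"tz":-0.001,"yaw":0,"gripper":255}]'

```text
clock: 5.5
eef_pos: [0.5932, -0.0538, 0.0843]
orientation: [-0.553, 0.44, -0.441, 0.553]
wrist_force: [-0.7, -0.4, 2.7]
finger_gap: 0.0004
```

Call:
arm_command --plan '[{"tx":0,"ty":0,"tz":-0.001,"yaw":0,"gripper":255},{"tx":0,"ty":0,"tz":-0.001,"yaw":0,"gripper":255}]'

```text
clock: 5.7
eef_pos: [0.5933, -0.0538, 0.0841]
orientation: [-0.553, 0.44, -0.441, 0.553]
wrist_force: [-3.1, -0.4, 5.9]
finger_gap: 0.0004
```

Call:
arm_command --plan '[{"tx":0,"ty":0,"tz":-0.0005,"yaw":0,"gripper":255},{"tx":0,"ty":0,"tz":-0.0005,"yaw":0,"gripper":255}]'

```text
clock: 5.9
eef_pos: [0.5933, -0.0539, 0.0841]
orientation: [0.553, -0.44, 0.441, -0.553]
wrist_force: [-3.6, -0.1, 8.1]
finger_gap: 0.0003
```

Call:
arm_command --plan '[{"tx":0,"ty":0,"tz":-0.0007,"yaw":0,"gripper":255},{"tx":0,"ty":0,"tz":-0.0007,"yaw":0,"gripper":255},{"tx":0,"ty":0,"tz":-0.0007,"yaw":0,"gripper":255}]'

```text
clock: 6.2
eef_pos: [0.5933, -0.0538, 0.0841]
orientation: [0.553, -0.44, 0.441, -0.553]
wrist_force: [-6.0, 0.3, 11.5]
finger_gap: 0.0006
```

Wrist z is stuck at 84.1 mm while the force rises to 11.5 N, so the leaf is on its rest. I'll back off and look at the clevis.

Call:
arm_command --plan '[{"tx":0,"ty":0,"tz":0.03,"yaw":0,"gripper":255},{"tx":0,"ty":0,"tz":0.08,"yaw":0,"gripper":150},{"tx":-0.04,"ty":-0.008,"tz":0.115,"yaw":0,"gripper":150},{"tx":-0.083,"ty":-0.016,"tz":0.135,"yaw":0,"gripper":150},{"tx":-0.083,"ty":-0.016,"tz":0.135,"yaw":0,"gripper":150},{"tx":-0.083,"ty":-0.016,"tz":0.135,"yaw":0,"gripper":150}]'

```text
clock: 6.8
eef_pos: [0.5101, -0.0699, 0.2179]
orientation: [-0.552, 0.44, -0.442, 0.553]
wrist_force: [-0.1, -0.3, 0.5]
finger_gap: 0.0347
```

```bash
python3 - <<'E'
from h import *
s=ctrl.observe(); print(s['clock'],s['eef_pos'],s['orientation'],s['wrist_force'],s['finger_gap'])
p,d,m=grab("wrist","w2"); X=cloud(d,m); np.savez("w2.npz",p=p,d=d,X=X,**{k:m[k] for k in m})
p,d,m=grab("side","sd3"); crop(p,225,140,385,240,5,"sd3c")
E
```

```text
6.8 [ 0.5100816  -0.06994387  0.21791688] [-0.55241066  0.43975155 -0.44171246  0.55348997] [-0.0801429  -0.27197156  0.45538654] 0.03469884731124673
```

View pics/w2.png

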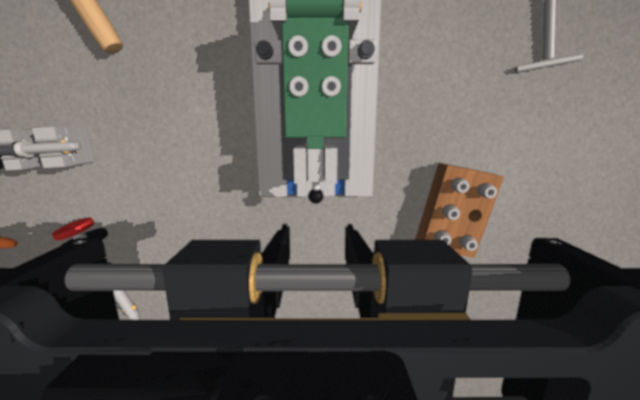

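View pics/sd3c.png

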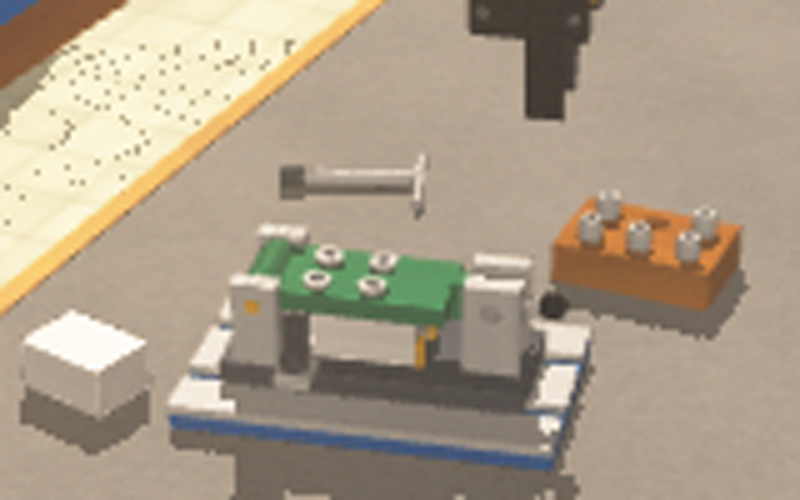

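The leaf lies flat, with the tongue between the cheeks (wrist 315,165). Now I'll fit the cheek tops.

```bash
python3 - <<'E'
from h import *
z=np.load("w2.npz");X=z['X'];p=z['p']
v,u=np.mgrid[0:400,0:640]
b=(u>285)&(u<345)&(v>140)&(v<190)
ct=b&(X[...,2]>.0925)&(X[...,2]<.100)
print(ct.sum(),np.median(X[ct][:,2]))
psi=np.radians(13.05); ex=np.array([np.cos(psi),np.sin(psi)]); ey=np.array([-ex[1],ex[0]]); O=np.array([.6140,-.0449])
Q=X[ct][:,:2]-O; J=np.c_[Q@ex,Q@ey]*1000
print("jig x",np.percentile(J[:,0],[0,2,50,98,100]),"y",np.percentile(J[:,1],[0,2,50,98,100]))
print(cv2.minAreaRect(X[ct][:,:2].astype(np.float32)))
# plate again
pl=(u>230)&(u<395)&(v<225)&(X[...,2]>.013)&(X[...,2]<.024)
Q=X[pl][:,:2]-O; J=np.c_[Q@ex,Q@ey]*1000; print("plate y",np.percentile(J[:,1],[1,99]),"xmin",np.percentile(J[:,0],[0.2,1]))
g=(cv2.cvtColor(p,cv2.COLOR_BGR2HSV)[...,1]>90)&(u>280)&(u<352)&(v>20)&(v<140)&(X[...,2]>.078)
P=X[g]; 
for _ in range(4):
    uu,sv,vt=np.linalg.svd(P-P.mean(0),full_matrices=False); n=vt[2]*np.sign(vt[2][2]); r=(P-P.mean(0))@n; P=P[abs(r)<2*r.std()+.0005]
print("leaf",P.mean(0),n, "angle", n[:2]@ex)
# post tops near hinge
po=(v<30)&(u>260)&(u<370)&(X[...,2]>.07); Q=X[po][:,:2]-O; print("posts z",np.percentile(X[po][:,2],[5,50,95]),"x",np.percentile(Q@ex*1000,[1,99]))
E
```

```text
826 0.09649008184388745
jig x [-92.0715769  -91.60142688 -74.02771977 -56.91058067 -56.71423847] y [-21.66638926 -21.40731414   3.58100794  21.73853181  22.37734775]
((0.5414385199546814, -0.06134428083896637), (0.03520764410495758, 0.044095903635025024), 12.80952262878418)
plate y [-74.15934475  73.92850545] xmin [-124.20233655 -122.8717325 ]
leaf [ 0.61964409 -0.04366767  0.0858701 ] [-0.21606301  0.97502894  0.05133547] angle 0.009679931917530554
posts z [0.08368551 0.08904104 0.09334957] x [54.03529964 76.44196222]
```

Call:
arm_command --plan '[{"tx":-0.04,"ty":0.18,"tz":-0.01,"yaw":0,"gripper":150},{"tx":-0.04,"ty":0.18,"tz":-0.01,"yaw":0,"gripper":150},{"tx":-0.04,"ty":0.18,"tz":-0.01,"yaw":0,"gripper":150},{"tx":-0.08,"ty":0.35,"tz":-0.02,"yaw":0,"gripper":150},{"tx":-0.08,"ty":0.35,"tz":-0.02,"yaw":0,"gripper":150},{"tx":-0.08,"ty":0.35,"tz":-0.02,"yaw":0,"gripper":150},{"tx":-0.08,"ty":0.35,"tz":-0.02,"yaw":0,"gripper":150},{"tx":-0.08,"ty":0.35,"tz":-0.02,"yaw":0,"gripper":150}]'

```text
clock: 7.7
eef_pos: [0.4282, 0.2845, 0.1945]
orientation: [0.555, -0.44, 0.438, -0.553]
wrist_force: [1.0, 0.0, 0.9]
finger_gap: 0.0393
```

Call:
arm_command --plan '[{"tx":0,"ty":0,"tz":0,"yaw":0,"gripper":150}]'

```text
clock: 7.8
eef_pos: [0.4292, 0.2817, 0.1949]
orientation: [0.555, -0.44, 0.439, -0.553]
wrist_force: [-0.0, 0.2, 0.5]
finger_gap: 0.0393
```

```bash
python3 - <<'E'
from h import *
s=ctrl.observe(); print(s['clock'],s['eef_pos'],s['orientation'],s['wrist_force'],s['finger_gap'])
p,d,m=grab("wrist","w3"); X=cloud(d,m); np.savez("w3.npz",p=p,d=d,X=X,**{k:m[k] for k in m})
crop(p,200,80,440,230,3,"w3c")
E
```

```text
7.8 [0.42924918 0.28174444 0.19491895] [ 0.55518158 -0.43993381  0.43899329 -0.55273551] [-0.01641594  0.17588749  0.46623978] 0.039347445196995484
```

View pics/w3.png

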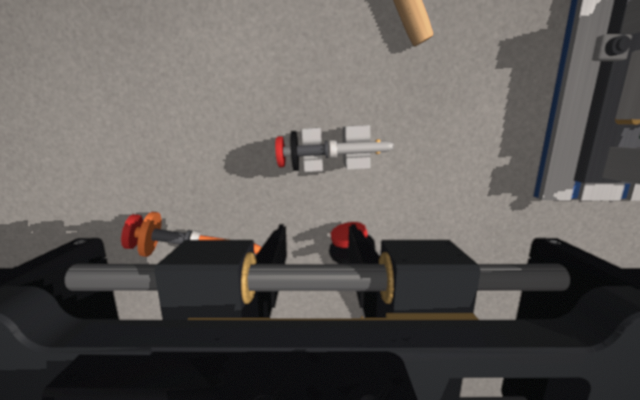

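View pics/w3c.png

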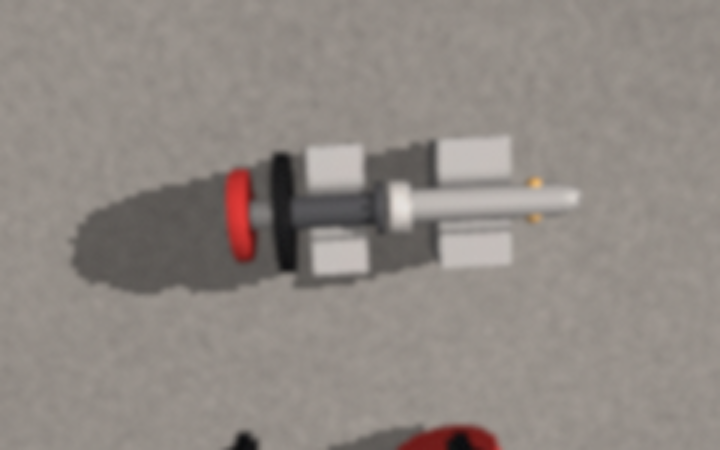

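```bash
python3 - <<'E'
from h import *
z=np.load("w3.npz");X=z['X'];p=z['p']
m={k:z[k] for k in ['camera_matrix','dist_coeffs','rvec','tvec']}
v,u=np.mgrid[0:400,0:640]
# intersect pixel rays with z=0.05+ plane at centroid columns
def onplane(uv,zz):
    q=cv2.undistortPoints(np.array(uv,float).reshape(-1,1,2),m['camera_matrix'],m['dist_coeffs']).reshape(-1,2)
    R,_=cv2.Rodrigues(m['rvec']); C=-R.T@m['tvec']; D=np.c_[q,np.ones(len(q))]@R
    return C+D*((zz-C[2])/D[:,2])[:,None]
b=(u>268)&(u<400)&(v>125)&(v<180)&(X[...,2]>.0515)&(X[...,2]<.09)
P=X[b]; 
c=P[:,:2].mean(0)
sh=(u>338)&(u<388)&(v>138)&(v<156)&(X[...,2]>.0515)&(X[...,2]<.062)
S=X[sh][:,:2]; uu,sv,vt=np.linalg.svd(S-S.mean(0),full_matrices=False); a=vt[0]*np.sign(-vt[0][1]); print("shank dir",a,np.degrees(np.arctan2(a[1],a[0])),S.mean(0),sh.sum(), "ztop",np.percentile(X[sh][:,2],[50,95]))
hsv=cv2.cvtColor(p,cv2.COLOR_BGR2HSV)
red=b&(hsv[...,1]>150)&((hsv[...,0]<8)|(hsv[...,0]>172))
blk=(u>285)&(u<303)&(v>125)&(v<175)&(hsv[...,2]<60)&(X[...,2]>.055)
R=X[red];B=X[blk]
n=np.array([-a[1],a[0]])
for nm,Q in [("red",R),("blk",B),("all",P)]:
    t=(Q[:,:2]-S.mean(0))@a; w=(Q[:,:2]-S.mean(0))@n
    print(nm,len(Q),"t",(np.percentile(t,[1,50,99])*1000).round(1),"w",(np.percentile(w,[1,50,99])*1000).round(1),"z",np.percentile(Q[:,2],[50,99]).round(4))
# shank line mid from image: columns 340,385 rows
for col in (345,360,375):
    rr=np.where((b[:,col])&(p[:,col].mean(-1)>0))[0]; print(col,rr.min(),rr.max(),X[rr,col,2].round(3))
print(onplane([[393.3,146]],.05), onplane([[332,149],[335,149]],.05))
E
```

```text
shank dir [ 0.27805151 -0.96056616] -73.85605270869343 [0.48855068 0.24369294] 539 ztop [0.05531247 0.05710651]
red 201 t [-92.7 -88.8 -86.5] w [-15.5   0.6  15. ] z [0.0645 0.068 ]
blk 227 t [-76.6 -73.6 -71.3] w [-19.    1.8  19.5] z [0.0689 0.0736]
all 1648 t [-92.8 -46.3  28.8] w [-17.8   0.3  18.6] z [0.0562 0.0723]
345 143 153 [0.052 0.056 0.056 0.056 0.056 0.057 0.056 0.055 0.055 0.054 0.053]
360 142 152 [0.053 0.054 0.055 0.054 0.057 0.056 0.057 0.055 0.055 0.056 0.054]
375 140 152 [0.053 0.053 0.054 0.055 0.056 0.056 0.055 0.055 0.056 0.056 0.054 0.054]
[[0.49673464 0.21116118 0.05      ]] [[0.47838909 0.27535682 0.05      ]
 [0.47913395 0.27217173 0.05      ]]
```

The target pin lies at row ~147: button at col 281, flange at 295, collar at 333, nose at 393. The handle point comes out at about (0.465, 0.325) with the axis at -73.9°. Moving above it.

Call:
arm_command --plan '[{"tx":0.037,"ty":0.039,"tz":-0.03,"yaw":3.2,"gripper":150},{"tx":0.037,"ty":0.039,"tz":-0.06,"yaw":3.2,"gripper":150},{"tx":0.037,"ty":0.039,"tz":-0.09,"yaw":3.2,"gripper":150},{"tx":0.037,"ty":0.039,"tz":-0.09,"yaw":3.2,"gripper":150},{"tx":0.037,"ty":0.039,"tz":-0.09,"yaw":3.2,"gripper":150}]'

```text
clock: 8.35
eef_pos: [0.4674, 0.3178, 0.1066]
orientation: [0.565, -0.426, 0.425, -0.564]
wrist_force: [-0.1, 0.4, 0.9]
finger_gap: 0.039
```

```bash
cat >> h.py <<'E'
from scipy.spatial.transform import Rotation as Ro
def st():
    s=ctrl.observe(); R=Ro.from_quat(s['orientation']).as_matrix()
    print(round(s['clock'],2),s['eef_pos'].round(4),"yaw",np.degrees(np.arctan2(R[1,0],R[0,0])).round(2),"F",s['wrist_force'].round(1),"T",s['wrist_torque'].round(2),"gap",round(s['finger_gap'],4)); return s
E
python3 - <<'E'
from h import *
st()
p,d,m=grab("wrist","w4"); crop(p,180,130,460,300,2.8,"w4c")
p,d,m=grab("side","sd4"); crop(p,240,180,360,310,5,"sd4c")
E
```

```text
8.35 [0.4674 0.3178 0.1066] yaw -73.99 F [-0.1  0.4  0.9] T [-0.06 -0.04  0.01] gap 0.039
```

View pics/w4c.png

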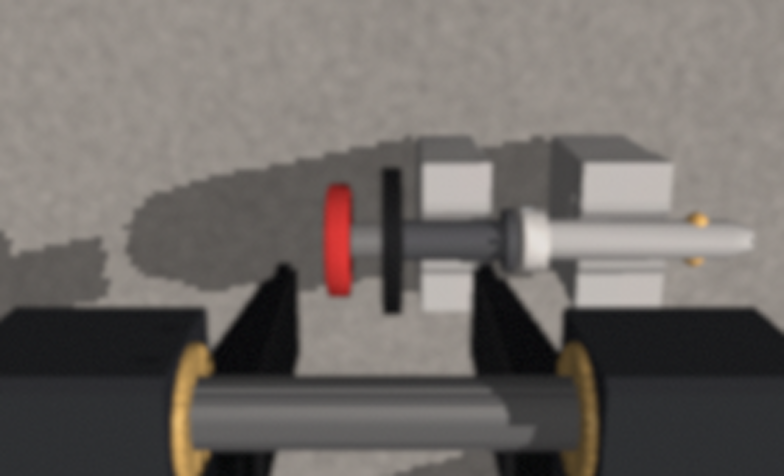

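View pics/sd4c.png

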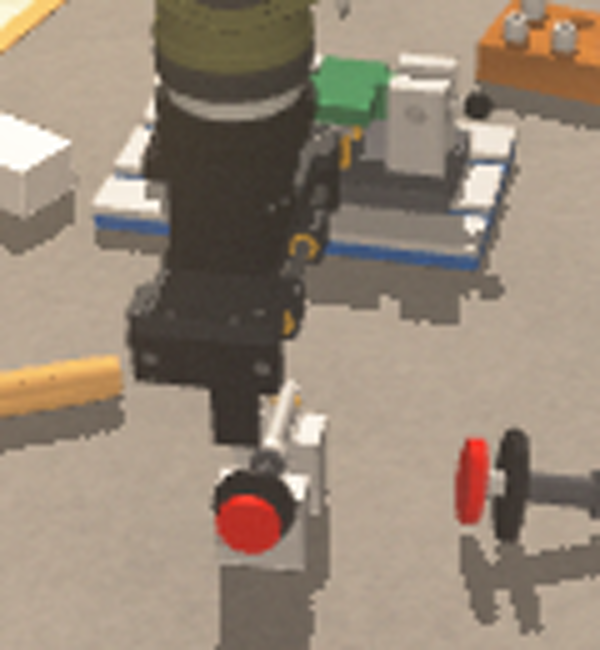

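Call:
arm_command --plan '[{"tx":0,"ty":0.001,"tz":-0.02,"yaw":0,"gripper":150},{"tx":0,"ty":0.001,"tz":-0.035,"yaw":0,"gripper":150},{"tx":0,"ty":0.001,"tz":-0.043,"yaw":0,"gripper":150},{"tx":0,"ty":0.001,"tz":-0.046,"yaw":0,"gripper":150},{"tx":0,"ty":0.001,"tz":-0.046,"yaw":0,"gripper":150},{"tx":0,"ty":0.001,"tz":-0.046,"yaw":0,"gripper":150}]'

```text
clock: 9.05
eef_pos: [0.4674, 0.3206, 0.0617]
orientation: [-0.565, 0.425, -0.425, 0.566]
wrist_force: [0.8, 1.1, -0.2]
finger_gap: 0.0392
```

```bash
python3 - <<'E'
from h import *
st()
p,d,m=grab("wrist","w5"); crop(p,180,130,460,300,2.8,"w5c")
p,d,m=grab("scene","sc5"); crop(p,330,130,430,230,6,"sc5c")
E
```

```text
9.05 [0.4674 0.3206 0.0617] yaw -73.87 F [ 0.8  1.1 -0.2] T [-0.02  0.01  0.03] gap 0.0392
```

View pics/w5c.png

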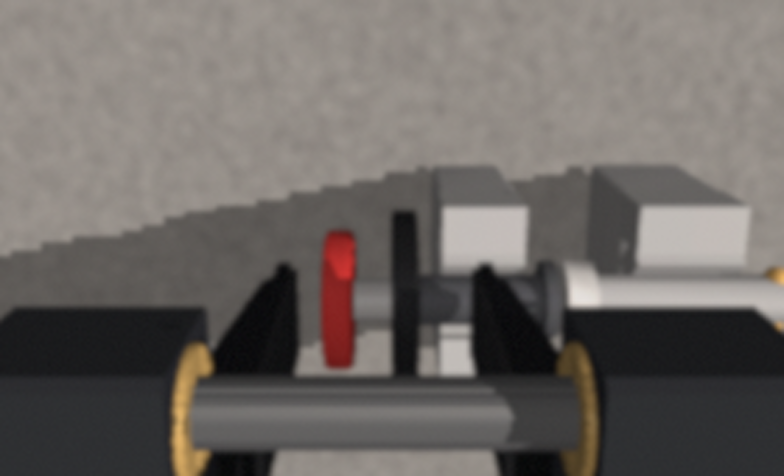

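View pics/sc5c.png

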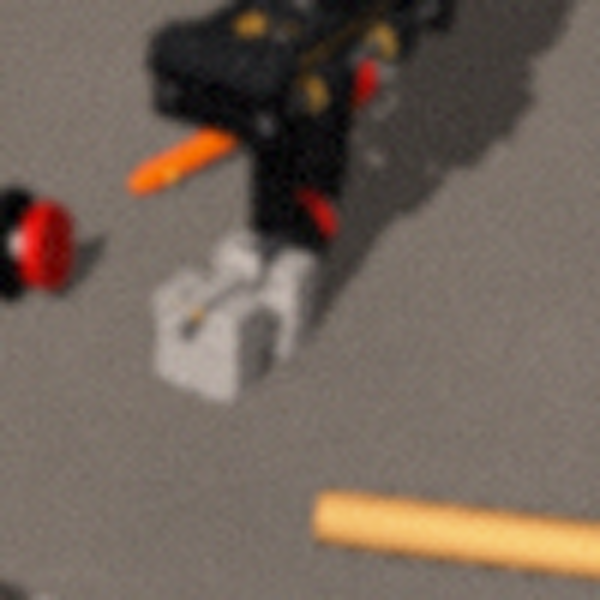

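The fingers straddle the button and flange, with the front finger above the neck. I'll lower 4 mm and squeeze.

Call:
arm_command --plan '[{"tx":-0.001,"ty":0,"tz":-0.004,"yaw":0,"gripper":150},{"tx":-0.001,"ty":0,"tz":-0.004,"yaw":0,"gripper":150},{"tx":-0.001,"ty":0,"tz":-0.004,"yaw":0,"gripper":150}]'

```text
clock: 9.45
eef_pos: [0.4659, 0.3202, 0.0568]
orientation: [0.565, -0.425, 0.425, -0.565]
wrist_force: [-0.5, -0.1, -0.2]
finger_gap: 0.0391
```

Call:
arm_command --plan '[{"tx":0,"ty":0,"tz":0,"yaw":0,"gripper":255},{"tx":0,"ty":0,"tz":0,"yaw":0,"gripper":255},{"tx":0,"ty":0,"tz":0,"yaw":0,"gripper":255},{"tx":0,"ty":0,"tz":0,"yaw":0,"gripper":255},{"tx":0,"ty":0,"tz":0,"yaw":0,"gripper":255}]' --force 30

```text
clock: 9.95
eef_pos: [0.4661, 0.3201, 0.0569]
orientation: [0.565, -0.425, 0.425, -0.565]
wrist_force: [1.0, -0.4, 0.1]
finger_gap: 0.0153
```

```bash
python3 - <<'E'
from h import *
st()
p,d,m=grab("wrist","w6"); crop(p,180,130,460,300,2.8,"w6c")
E
```

```text
9.95 [0.4661 0.3201 0.0569] yaw -73.87 F [ 1.  -0.4  0.1] T [-0.07 -0.11  0.01] gap 0.0153
```

View pics/w6c.png

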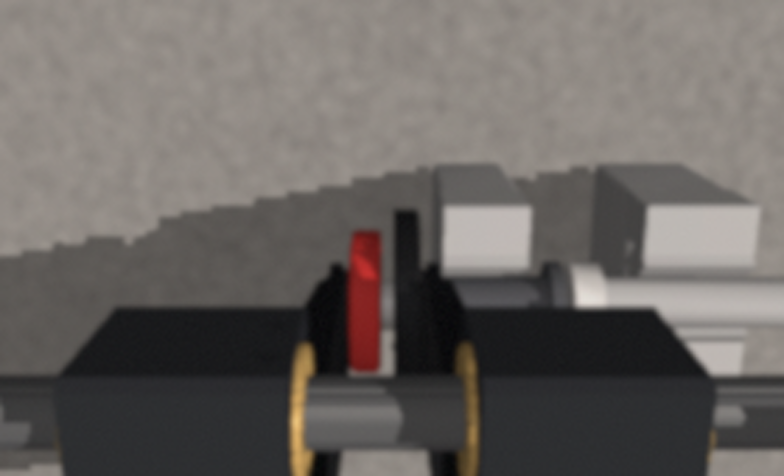

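The gap is 15 mm, so the button is pressed. Lifting and carrying.

Call:
arm_command --plan '[{"tx":0,"ty":0,"tz":0.015,"yaw":0,"gripper":255},{"tx":0,"ty":0,"tz":0.04,"yaw":0,"gripper":255},{"tx":0.0,"ty":0,"tz":0.055,"yaw":0,"gripper":255},{"tx":0.007,"ty":-0.04,"tz":0.055,"yaw":-1,"gripper":255},{"tx":0.013,"ty":-0.08,"tz":0.055,"yaw":-2,"gripper":255},{"tx":0.02,"ty":-0.12,"tz":0.055,"yaw":-3,"gripper":255},{"tx":0.027,"ty":-0.16,"tz":0.055,"yaw":-3,"gripper":255},{"tx":0.034,"ty":-0.2,"tz":0.045,"yaw":-3,"gripper":255}]'

```text
clock: 10.8
eef_pos: [0.5016, 0.1191, 0.1044]
orientation: [-0.553, 0.438, -0.441, 0.555]
wrist_force: [0.9, 0.3, -2.1]
finger_gap: 0.0156
```

Call:
arm_command --plan '[{"tx":0.003,"ty":-0.015,"tz":-0.01,"yaw":0,"gripper":255},{"tx":0.003,"ty":-0.015,"tz":-0.017,"yaw":0,"gripper":255},{"tx":0.003,"ty":-0.015,"tz":-0.017,"yaw":0,"gripper":255},{"tx":0.003,"ty":-0.015,"tz":-0.017,"yaw":0,"gripper":255}]'

```text
clock: 11.2
eef_pos: [0.5028, 0.1064, 0.0849]
orientation: [-0.554, 0.439, -0.439, 0.554]
wrist_force: [0.3, 0.5, -1.8]
finger_gap: 0.0154
```

```bash
python3 - <<'E'
from h import *
st()
p,d,m=grab("wrist","w7"); X=cloud(d,m); np.savez("w7.npz",p=p,d=d,X=X,**{k:m[k] for k in m})
p,d,m=grab("side","sd7"); np.savez("sd7.npz",p=p,d=d,X=cloud(d,m),**{k:m[k] for k in m}); crop(p,240,160,380,280,5,"sd7c")
p,d,m=grab("scene","sc7"); np.savez("sc7.npz",p=p,d=d,X=cloud(d,m),**{k:m[k] for k in m}); crop(p,250,160,390,280,5,"sc7c")
E
```

```text
11.2 [0.5028 0.1064 0.0849] yaw -76.8 F [ 0.3  0.5 -1.8] T [ 0.07 -0.03  0.  ] gap 0.0154
```

View pics/w7.png

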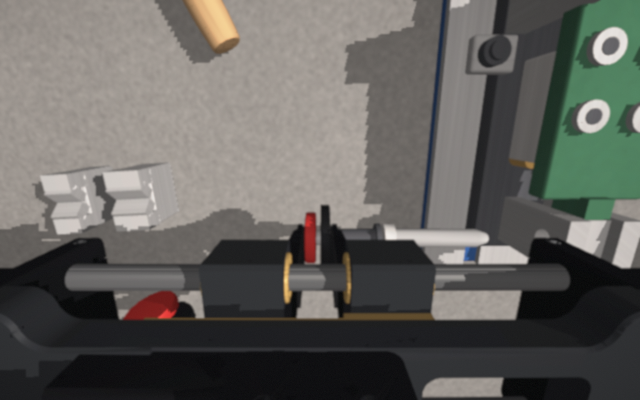

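View pics/sd7c.png

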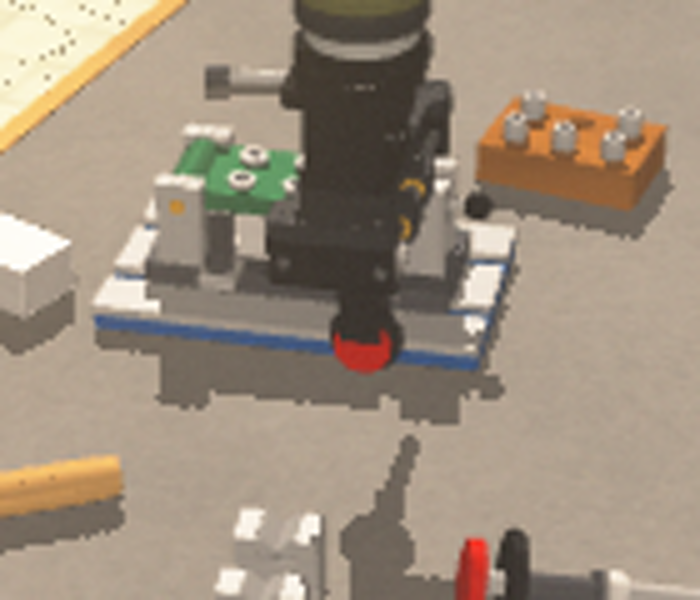

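View pics/sc7c.png

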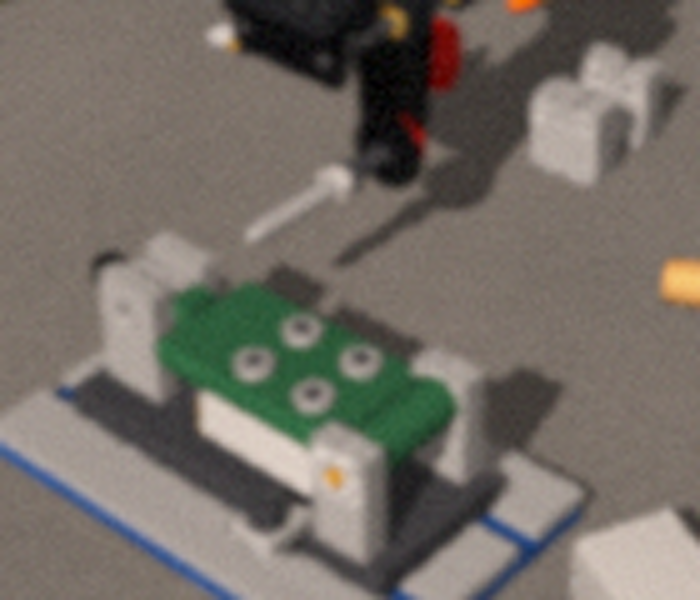

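```bash
cat >> h.py <<'E'
psi=np.radians(13.0); ex=np.array([np.cos(psi),np.sin(psi)]); ey=np.array([-ex[1],ex[0]]); C=np.array([.5414,-.0615])
def jig(X):
    Q=X[...,:2]-C; return np.dstack([Q@ex,Q@ey,X[...,2]-.078])*1000 if X.ndim==3 else np.c_[Q@ex,Q@ey,X[:,2]-.078]*1000
def pinfit(p,X,c0,c1,r0,r1,y0,y1,zmin=.06,show=True):
    v,u=np.mgrid[0:400,0:640]; J=jig(X); hsv=cv2.cvtColor(p,cv2.COLOR_BGR2HSV)
    b=(u>=c0)&(u<c1)&(v>=r0)&(v<r1)&(X[...,2]>zmin)&(X[...,2]<.1)&(J[...,1]>y0)&(J[...,1]<y1)
    P=J[b]; print("n",len(P),"y range",np.percentile(P[:,1],[0,1,99,100]).round(1))
    for y in np.arange(y0,y1,10):
        s=P[(P[:,1]>=y)&(P[:,1]<y+10)]
        if len(s)>5: print(int(y),len(s),"x lo/med/hi",np.percentile(s[:,0],[3,50,97]).round(1),"z",np.percentile(s[:,2],[3,50,90,97]).round(1))
    return P
E
python3 - <<'E'
from h import *
for f,w in [("w7",(380,495,222,255)),("sc7",(296,325,190,212))]:
    z=np.load(f+".npz"); print(f); pinfit(z['p'],z['X'],*w,30,130)
E
```

```text
w7
n 1652 y range [ 59.7  61.4 128.9 129.2]
60 182 x lo/med/hi [-3.4  2.1  6.2] z [1.7 5.3 6.8 7.5]
70 274 x lo/med/hi [-4.2  2.5  6.3] z [1.3 5.9 7.2 7.7]
80 285 x lo/med/hi [-4.5  2.4  6.4] z [1.7 5.9 7.  7.5]
90 275 x lo/med/hi [-4.4  2.2  6.3] z [1.5 5.8 7.1 7.4]
100 247 x lo/med/hi [-3.5  2.7  6.3] z [1.3 5.6 7.  7.4]
110 157 x lo/med/hi [1.9 4.4 6.3] z [1.2 4.9 6.5 7.1]
120 228 x lo/med/hi [2.1 6.5 9.7] z [-3.3  5.9  9.3  9.8]
sc7
n 120 y range [ 59.5  60.1 128.8 129.3]
60 20 x lo/med/hi [-3.5  4.1  8.3] z [-2.4  2.4  5.3  6.6]
70 14 x lo/med/hi [-1.6  5.   8.3] z [-2.3  3.3  5.6  6.2]
80 14 x lo/med/hi [0.5 5.  8.8] z [-2.7  2.5  5.8  6. ]
90 14 x lo/med/hi [-2.6  4.2  7.8] z [-0.2  3.7  5.8  6.4]
100 16 x lo/med/hi [-1.2  5.1  8.9] z [-3.   3.9  6.   6.2]
110 12 x lo/med/hi [-0.3  4.4  6.6] z [-3.   3.   6.7  7. ]
120 29 x lo/med/hi [-6.   6.2 10. ] z [-6.9  4.1  8.2 10.2]
```

The pin is held level. In jig axes its axis sits about 0.3 mm in x and 0 mm in z from the clevis line, with the nose at y≈60. I'll advance to just before the cheek and re-measure.

Call:
arm_command --plan '[{"tx":0.003,"ty":-0.015,"tz":0,"yaw":-0.2,"gripper":255},{"tx":0.006,"ty":-0.027,"tz":0,"yaw":-0.2,"gripper":255},{"tx":0.007,"ty":-0.032,"tz":0,"yaw":-0.2,"gripper":255},{"tx":0.007,"ty":-0.032,"tz":0,"yaw":-0.2,"gripper":255},{"tx":0.007,"ty":-0.032,"tz":0,"yaw":-0.2,"gripper":255}]'

```text
clock: 11.85
eef_pos: [0.51, 0.0729, 0.0849]
orientation: [-0.553, 0.441, -0.441, 0.553]
wrist_force: [-0.1, -0.2, -1.6]
finger_gap: 0.0154
```

```bash
python3 - <<'E'
from h import *
s=st(); print("tcp jig",jig(s['eef_pos'][None]))
p,d,m=grab("wrist","w8"); X=cloud(d,m)
crop(p,280,150,520,270,3.3,"w8c")
J=jig(X); v,u=np.mgrid[0:400,0:640]
pinfit(p,X,370,500,222,258,20,100)
ct=(u>430)&(u<640)&(X[...,2]>.0925)&(X[...,2]<.1)&(abs(J[...,0])<25)&(abs(J[...,1])<25); P=J[ct]; print("cheek",len(P),np.percentile(P,[0,1,50,99,100],axis=0).round(1))
p,d,m=grab("scene","sc8"); crop(p,250,170,350,250,7,"sc8c"); X=cloud(d,m); np.savez("sc8.npz",p=p,d=d,X=X); pinfit(p,X,270,325,190,235,20,80)
p,d,m=grab("side","sd8"); crop(p,260,150,380,250,6,"sd8c")
E
```

```text
11.85 [0.51   0.0729 0.0849] yaw -77.13 F [-0.1 -0.2 -1.6] T [0.08 0.01 0.  ] gap 0.0154
tcp jig [[ -0.30462947 138.04504797   6.93189605]]
n 2316 y range [20.1 20.8 99.6 99.9]
20 613 x lo/med/hi [-16.9  -4.2   9.4] z [-15.9  -0.5   7.9   9.8]
30 245 x lo/med/hi [-5.1  1.3  5.3] z [1.6 5.8 7.3 7.9]
40 278 x lo/med/hi [-5.2  1.5  5.4] z [1.8 6.  7.4 7.8]
50 274 x lo/med/hi [-5.3  1.4  5.4] z [1.5 5.9 7.3 7.6]
60 278 x lo/med/hi [-5.3  1.4  5.4] z [1.3 5.9 6.9 7.5]
70 197 x lo/med/hi [-2.9  3.1  5.4] z [1.1 5.4 6.9 7.4]
80 162 x lo/med/hi [1.1 4.3 8.5] z [0.8 5.5 8.7 9.4]
90 269 x lo/med/hi [1.8 5.9 9. ] z [-3.4  6.   9.3  9.8]
cheek 1780 [[-12.5 -22.8  14.5]
 [-10.4 -21.8  14.6]
 [  7.8  12.9  18.4]
 [ 18.   22.4  20. ]
 [ 18.3  22.7  20.6]]
n 171 y range [20.2 20.2 79.2 79.8]
20 89 x lo/med/hi [  0.6  62.3 111.3] z [ 0.9  5.2  9.4 17.2]
30 19 x lo/med/hi [-0.3  4.9 97.8] z [-1.8  4.2  6.1  7. ]
40 14 x lo/med/hi [-2.7  3.2  6.4] z [-1.1  3.3  4.7  5.7]
50 17 x lo/med/hi [-0.7  4.1  6.7] z [-3.3  3.5  5.8  6.2]
60 15 x lo/med/hi [-1.9  4.2  5.7] z [-2.   3.6  5.6  6.1]
70 17 x lo/med/hi [-1.1  3.6  7.4] z [-3.   2.6  5.4  6.1]
```

View pics/w8c.png

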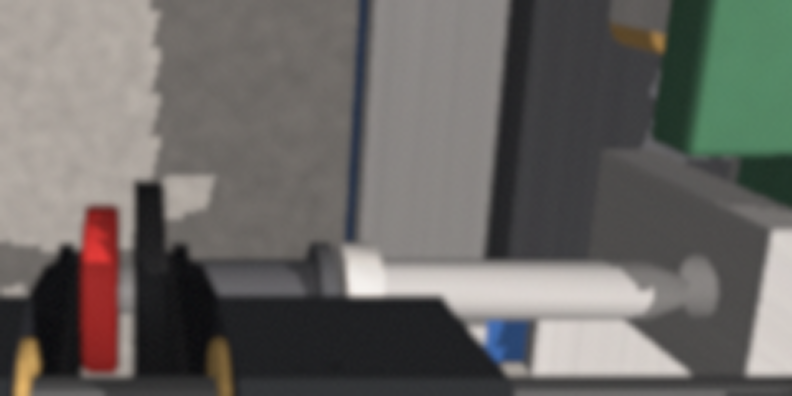

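View pics/sc8c.png

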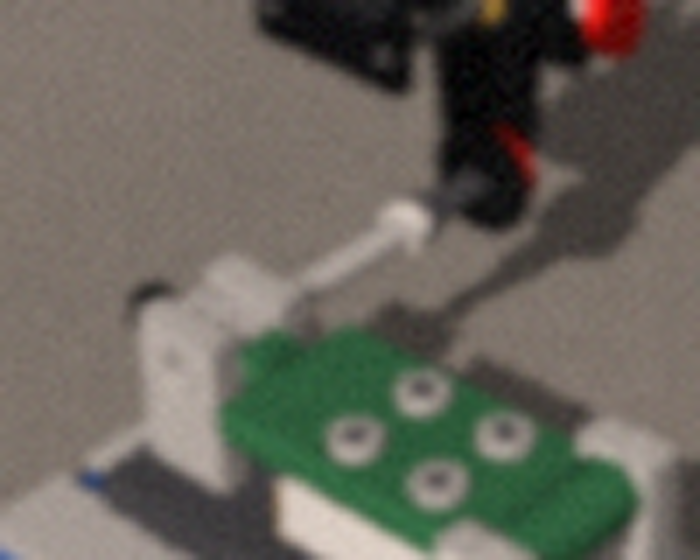

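The hole in the near cheek shows at crop (698,286) and the nose points straight at it. Entering in small steps.

Call:
arm_command --plan '[{"tx":0.001,"ty":-0.005,"tz":0,"yaw":0,"gripper":255},{"tx":0.0023,"ty":-0.01,"tz":0,"yaw":0,"gripper":255},{"tx":0.0034,"ty":-0.015,"tz":0,"yaw":0,"gripper":255},{"tx":0.0034,"ty":-0.015,"tz":0,"yaw":0,"gripper":255}]'

```text
clock: 12.4
eef_pos: [0.5136, 0.0576, 0.085]
orientation: [0.553, -0.441, 0.441, -0.553]
wrist_force: [0.0, 0.3, -2.2]
finger_gap: 0.0152
```

```bash
python3 - <<'E'
from h import *
s=st(); print("tcp jig",jig(s['eef_pos'][None]))
p,d,m=grab("wrist","w9"); X=cloud(d,m)
crop(p,280,150,520,270,3.3,"w9c")
E
```

```text
12.4 [0.5136 0.0576 0.085 ] yaw -77.12 F [ 0.   0.3 -2.2] T [ 0.09 -0.03  0.02] gap 0.0152
tcp jig [[ -0.26058586 122.29732695   6.97598414]]
```

View pics/w9c.png

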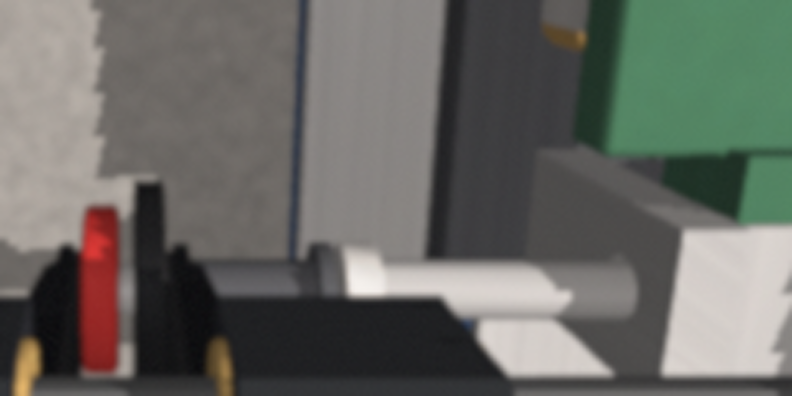

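Call:
arm_command --plan '[{"tx":0.0006,"ty":-0.0025,"tz":0,"yaw":0,"gripper":255},{"tx":0.0011,"ty":-0.005,"tz":0,"yaw":0,"gripper":255},{"tx":0.0017,"ty":-0.0075,"tz":0,"yaw":0,"gripper":255}]'

```text
clock: 12.75
eef_pos: [0.5151, 0.0507, 0.0849]
orientation: [-0.553, 0.441, -0.44, 0.553]
wrist_force: [-0.9, 1.0, -2.8]
finger_gap: 0.0153
```

Call:
arm_command --plan '[{"tx":0.0006,"ty":-0.0025,"tz":0,"yaw":0,"gripper":255},{"tx":0.0011,"ty":-0.005,"tz":0,"yaw":0,"gripper":255}]'

```text
clock: 12.95
eef_pos: [0.5159, 0.0474, 0.0848]
orientation: [-0.552, 0.442, -0.44, 0.554]
wrist_force: [-1.4, 11.1, -0.4]
finger_gap: 0.0154
```

Call:
arm_command --plan '[{"tx":0,"ty":0,"tz":0,"yaw":0,"gripper":255}]'

```text
clock: 13.05
eef_pos: [0.5159, 0.0473, 0.0849]
orientation: [-0.552, 0.442, -0.44, 0.554]
wrist_force: [-0.2, 7.3, -1.6]
finger_gap: 0.0149
```

Call:
arm_command --plan '[{"tx":0.0003,"ty":-0.0015,"tz":0,"yaw":0,"gripper":255},{"tx":0.0003,"ty":-0.0015,"tz":0,"yaw":0,"gripper":255}]'

```text
clock: 13.25
eef_pos: [0.5162, 0.0462, 0.0849]
orientation: [-0.552, 0.442, -0.439, 0.554]
wrist_force: [-0.3, 6.9, -1.3]
finger_gap: 0.0154
```

```bash
python3 - <<'E'
from h import *
s=st(); print("tcp jig",jig(s['eef_pos'][None]))
p,d,m=grab("wrist","w10"); X=cloud(d,m)
crop(p,280,150,520,270,3.3,"w10c")
pinfit(p,X,320,500,215,258,22,110)
p,d,m=grab("scene","sc10"); crop(p,250,170,350,250,7,"sc10c")
E
```

```text
13.25 [0.5162 0.0462 0.0849] yaw -77.1 F [-0.3  6.9 -1.3] T [1.53 0.18 0.11] gap 0.0154
tcp jig [[ -0.31163106 110.57748007   6.93165478]]
n 2254 y range [ 22.  22. 108. 108.]
22 523 x lo/med/hi [-14.1   2.9  15.4] z [-13.7   4.9  14.1  17.8]
32 274 x lo/med/hi [-4.7  1.8  5.8] z [0.3 5.  6.1 6.6]
42 216 x lo/med/hi [-3.1  3.2  5.8] z [0.2 4.6 6.1 6.6]
52 159 x lo/med/hi [1.  4.  8.5] z [-0.1  4.5  7.3  8.8]
62 252 x lo/med/hi [2.1 6.1 9.2] z [-1.6  5.9  9.   9.7]
72 197 x lo/med/hi [1.1 4.4 8.2] z [-2.6  4.4  6.5  7.5]
82 170 x lo/med/hi [1.1 4.  5.8] z [-0.4  4.6  6.3  6.6]
92 97 x lo/med/hi [ 4.  11.3 12. ] z [-0.5 12.6 20.3 21.4]
102 366 x lo/med/hi [-4.2 10.  18. ] z [11.3 19.5 21.7 21.9]
```

View pics/w10c.png

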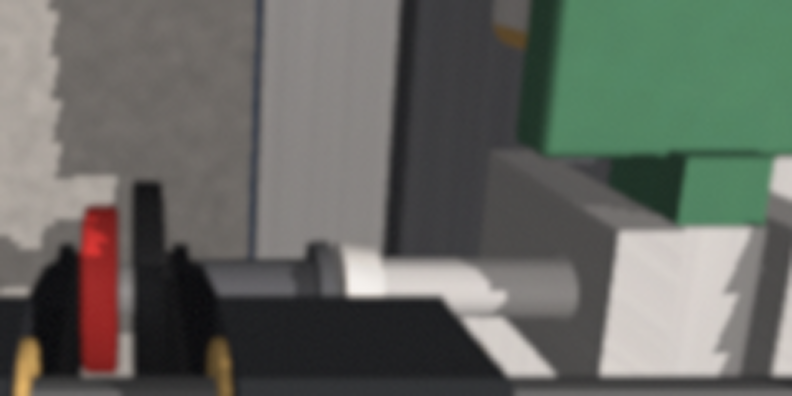

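View pics/sc10c.png

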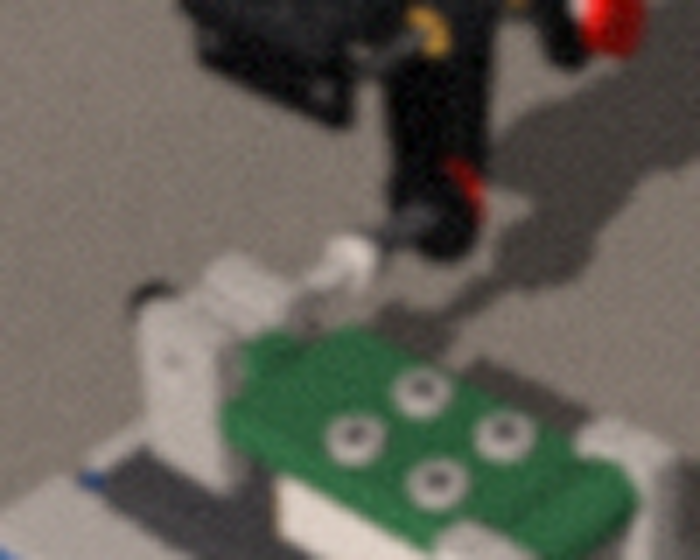

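Steady 7 N axial drag, which fits the nose lifting the tongue. The pin is still level. Continuing slowly.

Call:
arm_command --plan '[{"tx":0.0004,"ty":-0.0018,"tz":0,"yaw":0,"gripper":255},{"tx":0.0007,"ty":-0.003,"tz":0,"yaw":0,"gripper":255},{"tx":0.0007,"ty":-0.003,"tz":0,"yaw":0,"gripper":255}]'

```text
clock: 13.65
eef_pos: [0.5168, 0.0435, 0.0849]
orientation: [-0.552, 0.442, -0.439, 0.554]
wrist_force: [-1.0, 8.2, 0.2]
finger_gap: 0.0154
```

Call:
arm_command --plan '[{"tx":0.0004,"ty":-0.0018,"tz":0,"yaw":0,"gripper":255},{"tx":0.0007,"ty":-0.003,"tz":0,"yaw":0,"gripper":255},{"tx":0.0007,"ty":-0.003,"tz":0,"yaw":0,"gripper":255}]'

```text
clock: 13.95
eef_pos: [0.5176, 0.0406, 0.085]
orientation: [-0.552, 0.442, -0.439, 0.554]
wrist_force: [-1.0, 9.0, -0.9]
finger_gap: 0.0152
```

Call:
arm_command --plan '[{"tx":0.0004,"ty":-0.0018,"tz":0,"yaw":0,"gripper":255},{"tx":0.0008,"ty":-0.0035,"tz":0,"yaw":0,"gripper":255},{"tx":0.0012,"ty":-0.005,"tz":0,"yaw":0,"gripper":255}]'

```text
clock: 14.25
eef_pos: [0.5187, 0.0359, 0.085]
orientation: [-0.552, 0.442, -0.439, 0.554]
wrist_force: [-1.3, 10.5, -0.4]
finger_gap: 0.015
```

Call:
arm_command --plan '[{"tx":0.0004,"ty":-0.0018,"tz":0,"yaw":0,"gripper":255},{"tx":0.0008,"ty":-0.0035,"tz":0,"yaw":0,"gripper":255},{"tx":0.0012,"ty":-0.005,"tz":0,"yaw":0,"gripper":255}]'

```text
clock: 14.55
eef_pos: [0.5199, 0.0309, 0.085]
orientation: [-0.552, 0.442, -0.439, 0.554]
wrist_force: [-1.7, 10.2, -0.6]
finger_gap: 0.0157
```

```bash
python3 - <<'E'
from h import *
s=st(); print("tcp jig",jig(s['eef_pos'][None]))
p,d,m=grab("wrist","w11"); X=cloud(d,m)
crop(p,280,150,520,270,3.3,"w11c")
pinfit(p,X,320,500,215,258,22,92)
E
```

```text
14.55 [0.5199 0.0309 0.085 ] yaw -77.1 F [-1.7 10.2 -0.6] T [2.04 0.29 0.02] gap 0.0157
tcp jig [[-0.20233799 94.85936084  6.9847596 ]]
n 1793 y range [22.  22.  91.6 91.7]
22 512 x lo/med/hi [-8.4  3.9 15.8] z [-13.1   5.2  14.8  18.3]
32 170 x lo/med/hi [1.  3.9 5.9] z [-0.3  4.2  5.8  6.3]
42 247 x lo/med/hi [1.6 5.6 9.3] z [-1.4  5.5  8.6  9.2]
52 199 x lo/med/hi [1.2 5.  9.2] z [-3.1  4.9  8.4  9.1]
62 166 x lo/med/hi [1.  4.1 5.9] z [-0.   4.4  5.9  6.6]
72 110 x lo/med/hi [ 1.3  4.6 11.7] z [-1.   4.1  6.7 20.5]
82 389 x lo/med/hi [-3.8 10.9 18. ] z [ 9.7 18.9 21.6 21.9]
```

View pics/w11c.png

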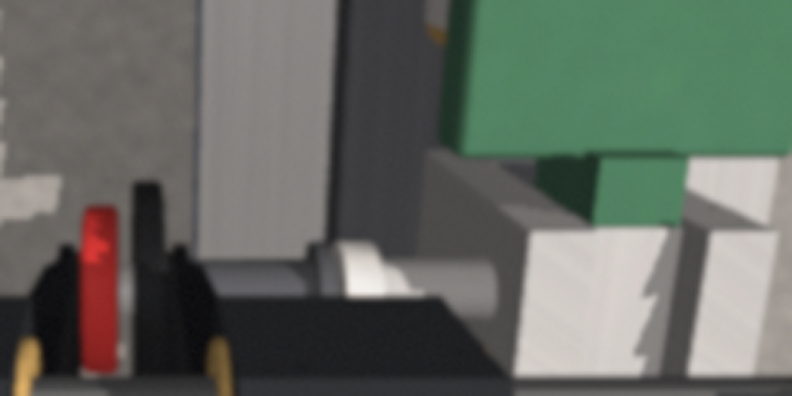

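Call:
arm_command --plan '[{"tx":0.0004,"ty":-0.0018,"tz":0,"yaw":0,"gripper":255},{"tx":0.0008,"ty":-0.0035,"tz":0,"yaw":0,"gripper":255},{"tx":0.0012,"ty":-0.005,"tz":0,"yaw":0,"gripper":255}]'

```text
clock: 14.9
eef_pos: [0.521, 0.0257, 0.0848]
orientation: [-0.552, 0.442, -0.439, 0.554]
wrist_force: [-0.7, 10.0, -1.4]
finger_gap: 0.0157
```

Call:
arm_command --plan '[{"tx":0.0004,"ty":-0.0018,"tz":0,"yaw":0,"gripper":255},{"tx":0.0008,"ty":-0.0035,"tz":0,"yaw":0,"gripper":255},{"tx":0.0012,"ty":-0.005,"tz":0,"yaw":0,"gripper":255}]'

```text
clock: 15.2
eef_pos: [0.5221, 0.0207, 0.0847]
orientation: [-0.552, 0.442, -0.439, 0.554]
wrist_force: [-0.6, 10.5, -0.8]
finger_gap: 0.0155
```

Call:
arm_command --plan '[{"tx":0.0004,"ty":-0.0018,"tz":0,"yaw":0,"gripper":255},{"tx":0.0008,"ty":-0.0035,"tz":0,"yaw":0,"gripper":255},{"tx":0.0012,"ty":-0.005,"tz":0,"yaw":0,"gripper":255}]'

```text
clock: 15.5
eef_pos: [0.5233, 0.0156, 0.0846]
orientation: [-0.552, 0.442, -0.439, 0.554]
wrist_force: [-1.0, 8.8, -1.0]
finger_gap: 0.0153
```

```bash
python3 - <<'E'
from h import *
s=st(); print("tcp jig",jig(s['eef_pos'][None]))
p,d,m=grab("wrist","w12"); X=cloud(d,m)
crop(p,280,150,520,270,3.3,"w12c")
p,d,m=grab("scene","sc12"); crop(p,250,170,350,250,7,"sc12c")
E
```

```text
15.5 [0.5233 0.0156 0.0846] yaw -77.09 F [-1.   8.8 -1. ] T [1.89 0.21 0.05] gap 0.0153
tcp jig [[-0.27152082 79.23413617  6.63401829]]
```

View pics/w12c.png

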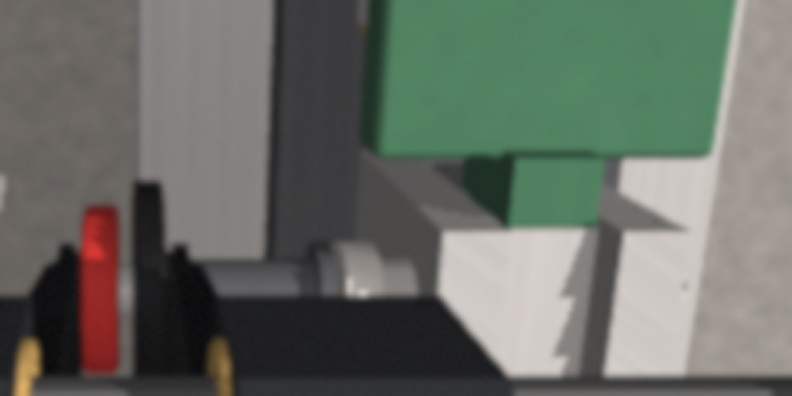

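View pics/sc12c.png

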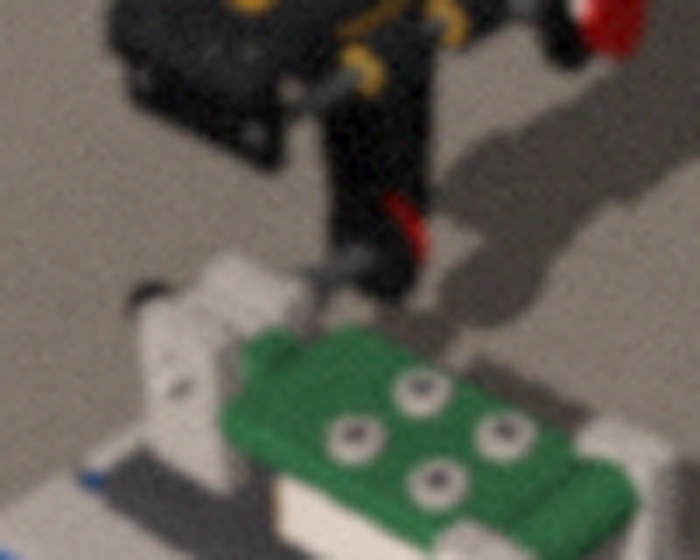

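Call:
arm_command --plan '[{"tx":0.0004,"ty":-0.0018,"tz":0,"yaw":0,"gripper":255},{"tx":0.0008,"ty":-0.0035,"tz":0,"yaw":0,"gripper":255},{"tx":0.0012,"ty":-0.005,"tz":0,"yaw":0,"gripper":255}]'

```text
clock: 15.9
eef_pos: [0.5245, 0.0106, 0.0846]
orientation: [-0.552, 0.442, -0.439, 0.554]
wrist_force: [-0.9, 9.3, -0.2]
finger_gap: 0.0152
```

Call:
arm_command --plan '[{"tx":0.0003,"ty":-0.0015,"tz":0,"yaw":0,"gripper":255},{"tx":0.0003,"ty":-0.0015,"tz":0,"yaw":0,"gripper":255}]'

```text
clock: 16.1
eef_pos: [0.5249, 0.0089, 0.0846]
orientation: [-0.552, 0.442, -0.439, 0.554]
wrist_force: [-0.9, 7.5, -1.3]
finger_gap: 0.0155
```

Call:
arm_command --plan '[{"tx":0.0002,"ty":-0.001,"tz":0,"yaw":0,"gripper":255},{"tx":0.0002,"ty":-0.001,"tz":0,"yaw":0,"gripper":255}]'

```text
clock: 16.3
eef_pos: [0.525, 0.0084, 0.0846]
orientation: [-0.552, 0.442, -0.439, 0.554]
wrist_force: [-1.7, 9.3, -0.4]
finger_gap: 0.0159
```

Call:
arm_command --plan '[{"tx":0.0002,"ty":-0.001,"tz":0,"yaw":0,"gripper":255},{"tx":0.0002,"ty":-0.001,"tz":0,"yaw":0,"gripper":255}]'

```text
clock: 16.5
eef_pos: [0.5252, 0.0076, 0.0846]
orientation: [-0.552, 0.442, -0.439, 0.554]
wrist_force: [-0.7, 11.4, -1.4]
finger_gap: 0.0154
```

```bash
python3 - <<'E'
from h import *
s=st(); print("tcp jig",jig(s['eef_pos'][None]))
E
```

```text
16.5 [0.5252 0.0076 0.0846] yaw -77.1 F [-0.7 11.4 -1.4] T [2.03 0.18 0.12] gap 0.0154
tcp jig [[-0.25464184 70.94262064  6.63073102]]
```

Call:
arm_command --plan '[{"tx":0.0002,"ty":-0.001,"tz":0,"yaw":0,"gripper":255},{"tx":0.0002,"ty":-0.001,"tz":0,"yaw":0,"gripper":255}]'

```text
clock: 16.7
eef_pos: [0.5253, 0.0068, 0.0846]
orientation: [-0.551, 0.443, -0.439, 0.554]
wrist_force: [-1.9, 11.7, 0.0]
finger_gap: 0.0153
```

Call:
arm_command --plan '[{"tx":0.0002,"ty":-0.0008,"tz":0,"yaw":0,"gripper":255},{"tx":0.0002,"ty":-0.0008,"tz":0,"yaw":0,"gripper":255}]'

```text
clock: 16.9
eef_pos: [0.5253, 0.0068, 0.0846]
orientation: [-0.551, 0.443, -0.438, 0.555]
wrist_force: [-2.7, 14.4, -0.4]
finger_gap: 0.0149
```

Axial travel stopped at TCP y=70.2 mm in jig axes, where 70.3 was expected for fully home, and the force rose to 14 N. I'll check before letting go.

```bash
python3 - <<'E'
from h import *
s=st()
p,d,m=grab("wrist","w13"); crop(p,280,150,520,270,3.3,"w13c")
p,d,m=grab("scene","sc13"); crop(p,250,170,350,250,7,"sc13c")
E
```

```text
16.9 [0.5253 0.0068 0.0846] yaw -77.12 F [-2.7 14.4 -0.4] T [2.63 0.3  0.07] gap 0.0149
```

View pics/w13c.png

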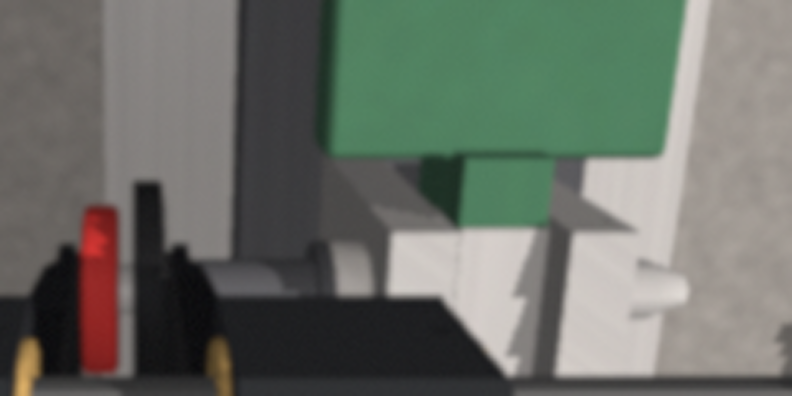

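View pics/sc13c.png

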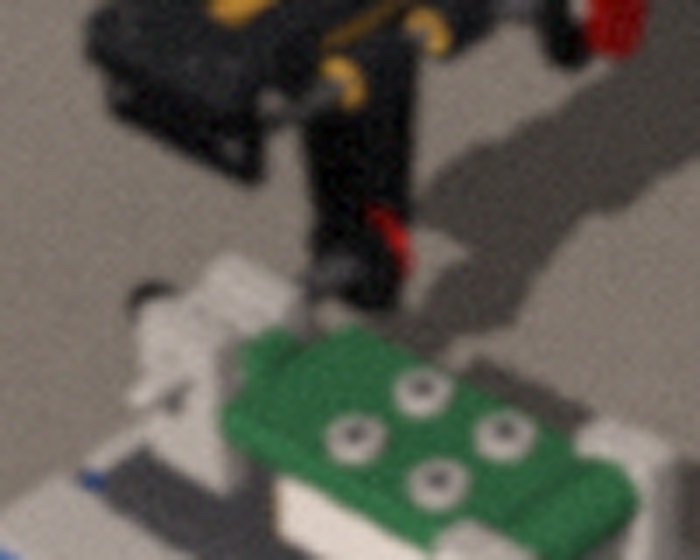

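The collar is flat against the cheek (crop 350,270) and the nose stands out beyond the far cheek (660,285). I'll ease the push and open.

Call:
arm_command --plan '[{"tx":-0.0003,"ty":0.0015,"tz":0,"yaw":0,"gripper":255},{"tx":-0.0003,"ty":0.0015,"tz":0,"yaw":0,"gripper":152},{"tx":-0.0003,"ty":0.0015,"tz":0,"yaw":0,"gripper":152},{"tx":-0.0003,"ty":0.0015,"tz":0,"yaw":0,"gripper":152},{"tx":-0.0003,"ty":0.0015,"tz":0,"yaw":0,"gripper":152}]'

```text
clock: 17.5
eef_pos: [0.5264, 0.0037, 0.0854]
orientation: [0.553, -0.44, 0.441, -0.553]
wrist_force: [-0.3, -0.1, 0.9]
finger_gap: 0.0371
```

```bash
python3 - <<'E'
from h import *
s=st(); print("tcp jig",jig(s['eef_pos'][None]))
p,d,m=grab("wrist","w14"); crop(p,280,150,520,270,3.3,"w14c")
E
```

```text
17.5 [0.5264 0.0037 0.0854] yaw -77.06 F [-0.3 -0.1  0.9] T [-0.01  0.01 -0.06] gap 0.0371
tcp jig [[4.14642071e-02 6.69543242e+01 7.38830169e+00]]
```

View pics/w14c.png

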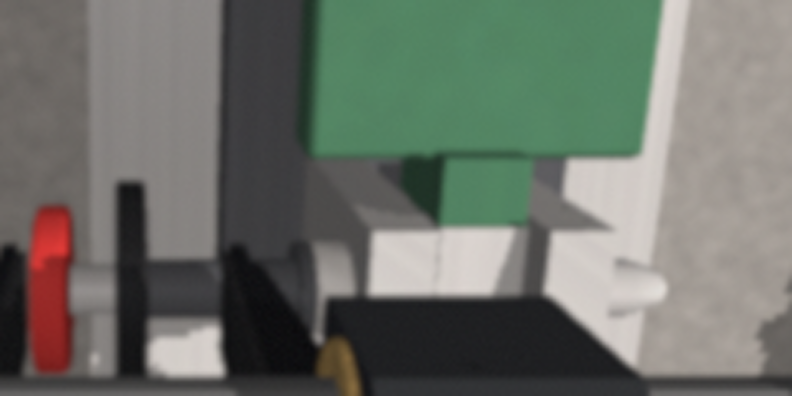

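Call:
arm_command --plan '[{"tx":-0.0007,"ty":0.003,"tz":0,"yaw":0,"gripper":152},{"tx":-0.0007,"ty":0.003,"tz":0,"yaw":0,"gripper":152},{"tx":-0.0007,"ty":0.003,"tz":0.02,"yaw":0,"gripper":152},{"tx":-0.0007,"ty":0.003,"tz":0.06,"yaw":0,"gripper":152},{"tx":-0.0207,"ty":-0.03,"tz":0.1,"yaw":0,"gripper":152},{"tx":-0.0407,"ty":-0.07,"tz":0.1,"yaw":0,"gripper":152},{"tx":-0.0507,"ty":-0.09,"tz":0.1,"yaw":0,"gripper":152},{"tx":-0.0507,"ty":-0.09,"tz":0.1,"yaw":0,"gripper":152}]'

```text
clock: 18.35
eef_pos: [0.4746, -0.0876, 0.1858]
orientation: [0.552, -0.441, 0.442, -0.552]
wrist_force: [-1.2, -0.1, 0.7]
finger_gap: 0.0386
```

```bash
python3 - <<'E'
from h import *
s=st(); print("tcp jig",jig(s['eef_pos'][None]))
p,d,m=grab("wrist","w15"); X=cloud(d,m); np.savez("w15.npz",p=p,d=d,X=X,**{k:m[k] for k in m})
crop(p,200,80,440,230,3.3,"w15c")
E
```

```text
18.35 [ 0.4746 -0.0876  0.1858] yaw -77.29 F [-1.2 -0.1  0.7] T [ 0.02 -0.04  0.01] gap 0.0386
tcp jig [[-70.93160655 -10.39269305 107.75416134]]
```

View pics/w15.png

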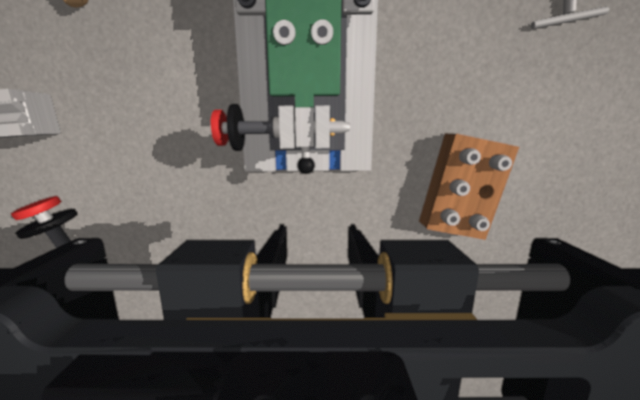

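View pics/w15c.png

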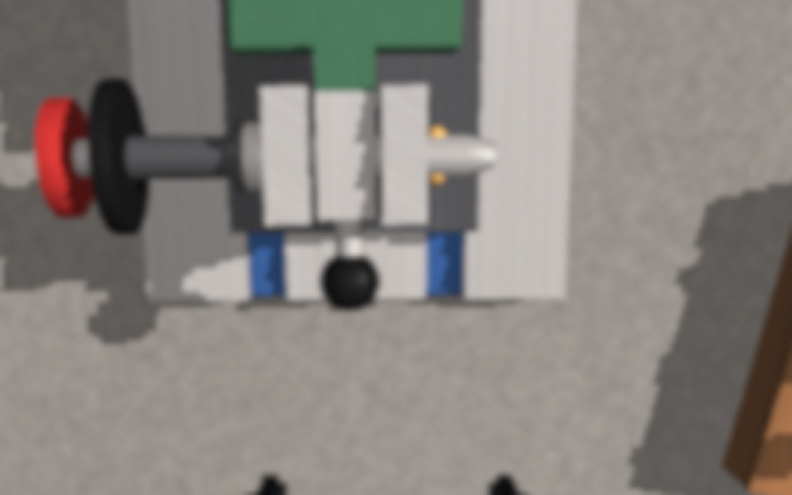

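Both gold balls stand out behind the far cheek (crop 438,131 and 438,178), and the button stands clear of the flange. I'll finish with a numeric check.

```bash
python3 - <<'E'
from h import *
z=np.load("w15.npz");X=z['X'];p=z['p'];J=jig(X);v,u=np.mgrid[0:400,0:640]
hsv=cv2.cvtColor(p,cv2.COLOR_BGR2HSV)
red=(u>205)&(u<232)&(v>100)&(v<150)&(hsv[...,1]>150)&(X[...,2]>.07)&(X[...,2]<.12)
blk=(u>222)&(u<248)&(v>98)&(v<155)&(hsv[...,2]<60)&(X[...,2]>.08)&(X[...,2]<.12)
no=(u>328)&(u<355)&(v>115)&(v<140)&(X[...,2]>.065)
for n,b in (("red",red),("flange",blk),("nose",no)): print(n,b.sum(),"y",np.percentile(J[b][:,1],[1,50,99]).round(1),"x",np.percentile(J[b][:,0],[2,50,98]).round(1))
sh=(X[...,2]>.075)&(u>240)&(u<352)&(v>115)&(v<140)&(abs(J[...,0])<7)&((J[...,1]<-24)|(J[...,1]>40))
P=J[sh]; a=P[P[:,1]>40]; b=P[P[:,1]<-24]; print("neck x,z",np.median(a,0).round(2),np.percentile(a[:,2],90).round(2),"nose",np.median(b,0).round(2),np.percentile(b[:,2],90).round(2))
ang=[np.median(J[(u>270)&(u<340)&(v>30+30*k)&(v<30+30*k+25)&(hsv[...,0]>50)&(hsv[...,0]<85)&(hsv[...,1]>80)][:,2]).round(2) for k in range(2)]; print("leaf z-78:",ang)
E
```

```text
red 402 y [75.9 77.5 82.6] x [-14.8  -0.1  14.1]
flange 508 y [59.6 62.  67. ] x [-20.   -0.2  19. ]
nose 269 y [-41.7 -30.3 -22.8] x [-7.   0.2  6.6]
neck x,z [-0.25 49.56  4.83] 6.15 nose [  0.22 -32.04   4.06] 5.72
leaf z-78: [np.float64(6.82), np.float64(6.72)]
```

```bash
python3 -c "
from h import *
st(); print(ctrl.sign_off())"
```

```text
18.4 [ 0.475  -0.0864  0.1853] yaw -77.22 F [-0.1  0.1 -0.6] T [ 0.03 -0.05 -0.03] gap 0.0385
the job is handed in; nothing more can be done
None
```

The leaf is down, the ball-lock pin is through cheek, tongue and cheek and locked, and the job is handed in at about 18 s of the 72 s allowed.

- **Leaf:** I pressed it down with closed fingers until it stopped at 84.1 mm with 11.5 N on it. That was the highest reading at the end of a move.
- **Pin:** I took the smaller black pin from the V-blocks and squeezed its button in (gap about 15 mm). It went in from the jig's +y side with 7–12 N of drag. I pushed until the collar stopped solid at 14.4 N, then let go.

**Last checks:**
- **Balls:** both gold balls show behind the far cheek in the last wrist picture.
- **Button:** out, measuring about 23 mm over button and flange against 22 mm expected.
- **Nose:** about 41.7 mm past the clevis.
- **Alignment:** the pin is in line within about 0.01 rad.
- **Arm:** clear, with no load on the wrist.

**Disagreements:** the depth edges of the flange and button read about 2 mm nearer the jig than the pin's seated position gives, which is within the camera calibration. While the tongue was being lifted, the pin dropped about 1 mm in its hole and stayed level. I did not measure afterwards whether the loose bystanders had moved. No move was planned to touch them, and no contact with them showed in the readings or pictures.

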